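# Pack the bottle carrier for transport

## Task

Pack the grey bottle carrier: first stand the two small capped bottles in the two small round wells (either one in either), then the tall white bottle from the front of the bench in the wide well, and last the short foam block in the rectangular slot so that the load cannot shift. Everything stands upright on the bottom of its well and is let go; leave the small bottle without a cap and the long foam block where they are, and knock no bottle over.

Things in the scene. Friction and masses are not known exactly. Their poses are not given: they have to be found in the camera images.
- tall_well: grey square plate 82x82 mm, 16 mm thick, fixed flat in the shallow grey bottle carrier (180x180 mm, four such plates two by two, centres 83 mm apart in shuffled places); it has the widest round well, 74 mm across, 14 mm deep, in its middle. Origin: centre of the plate's underside, 3 mm above the bench, z up; x and y along the plate's edges. The bottom of the opening lies 2 mm above the origin, its mouth 16 mm above it. 
- small_well_a: grey square plate 82x82 mm, 16 mm thick, fixed flat in the shallow grey bottle carrier (180x180 mm, four such plates two by two, centres 83 mm apart in shuffled places); it has a small round well, 54 mm across, 14 mm deep, in its middle; one of two alike. Origin: centre of the plate's underside, 3 mm above the bench, z up; x and y along the plate's edges. The bottom of the opening lies 2 mm above the origin, its mouth 16 mm above it. 
- small_well_b: grey square plate 82x82 mm, 16 mm thick, fixed flat in the shallow grey bottle carrier (180x180 mm, four such plates two by two, centres 83 mm apart in shuffled places); it has a small round well, 54 mm across, 14 mm deep, in its middle; the other of the two alike. Origin: centre of the plate's underside, 3 mm above the bench, z up; x and y along the plate's edges. The bottom of the opening lies 2 mm above the origin, its mouth 16 mm above it. 
- block_slot: grey square plate 82x82 mm, 16 mm thick, fixed flat in the shallow grey bottle carrier (180x180 mm, four such plates two by two, centres 83 mm apart in shuffled places); it has a rectangular slot, 66 mm along its x and 54 mm along its y, 14 mm deep, in its middle. Origin: centre of the plate's underside, 3 mm above the bench, z up; x and y along the plate's edges. The bottom of the opening lies 2 mm above the origin, its mouth 16 mm above it. 
- tall_bottle_mid (a point): tall white bottle with a screw cap, round, 54 mm across, 106 mm high (the body is straight-sided to about 70 mm, the cap 30 mm across and fixed), loose, standing upright on the front half of the bench. This point is on its upright axis, half-way up. Grip it round the body.
- small_bottle_a_mid (a point): small white bottle with a screw cap, round, 34 mm across, 62 mm high (cap 22 mm across above 45 mm, fixed), loose, standing upright. This point is on its upright axis, half-way up. Grip it half-way up or a little higher, so that the fingers stay above the carrier.
- small_bottle_b_mid (a point): small brown bottle with a screw cap, round, 34 mm across, 60 mm high (cap 22 mm across above 43 mm, fixed), loose, standing upright. This point is on its upright axis, half-way up. Grip it half-way up or a little higher, so that the fingers stay above the carrier.
- open_bottle_mid (a point): small white bottle WITHOUT a cap, its narrow neck (19 mm across) open, 34 mm across, 51 mm high, loose, standing upright; does not belong in the carrier and stays where it is. This point is on its upright axis, half-way up. 
- block_mid (a point): the shorter of two grey foam packing blocks (firm), 50 mm along its x, 38 mm along its y, 80 mm high, loose, standing upright. This point is on its upright axis, half-way up. Grip it across the 38 mm. With its 50 mm side along the 66 mm side of the slot it has 8 mm to spare all round; open the fingers only as far as needed beside bottles already packed.
- long_block_mid (a point): the longer grey foam packing block, 86 mm along its x, 38 mm along its y, 80 mm high, loose, standing upright; too long for the slot, it stays where it is. This point is on its upright axis, half-way up. 
Things that resemble listed ones, but are neither listed nor needed, are in the scene too. Leave any orange or pink look-alike of the part that bears small_bottle_a_mid alone.

How it is judged:
On the way, in this order (a step that is already met when the one before it is completed fails the run):
1. both small capped bottles stand in the two small wells ((((horizontal distance between small_bottle_a_mid and small_well_a below 0.014 m and z of small_bottle_a_mid in the frame of small_well_a between 0.027 and 0.038 m and angle between small_bottle_a_mid's own z axis and vertical below 0.12 rad) and (horizontal distance between small_bottle_b_mid and small_well_b below 0.014 m and z of small_bottle_b_mid in the frame of small_well_b between 0.026 and 0.037 m and angle between small_bottle_b_mid's own z axis and vertical below 0.12 rad)) or ((horizontal distance between small_bottle_a_mid and small_well_b below 0.014 m and z of small_bottle_a_mid in the frame of small_well_b between 0.027 and 0.038 m and angle between small_bottle_a_mid's own z axis and vertical below 0.12 rad) and (horizontal distance between small_bottle_b_mid and small_well_a below 0.014 m and z of small_bottle_b_mid in the frame of small_well_a between 0.026 and 0.037 m and angle between small_bottle_b_mid's own z axis and vertical below 0.12 rad)))), for 0.2 s.
2. the tall bottle stands in the wide well (horizontal distance between tall_bottle_mid and tall_well below 0.014 m and z of tall_bottle_mid in the frame of tall_well between 0.049 and 0.06 m and angle between tall_bottle_mid's own z axis and vertical below 0.12 rad), for 0.2 s.
3. the short foam block stands in the rectangular slot (horizontal distance between block_mid and block_slot below 0.014 m and z of block_mid in the frame of block_slot between 0.036 and 0.047 m and angle between block_mid's own z axis and vertical below 0.12 rad), for 0.2 s.
At the end, for the whole second after the job is handed in: Small capped bottles in the two small wells, tall bottle in the wide well, short block in the slot: each within 14 mm of the well's middle, seated on its bottom within 5 mm, upright within 0.12 rad, released, at rest; uncapped bottle and long block within 30 mm of their start (all of step 2 and all of step 3 and (((horizontal distance between small_bottle_a_mid and small_well_a below 0.014 m and z of small_bottle_a_mid in the frame of small_well_a between 0.027 and 0.038 m and angle between small_bottle_a_mid's own z axis and vertical below 0.12 rad) and (horizontal distance between small_bottle_b_mid and small_well_b below 0.014 m and z of small_bottle_b_mid in the frame of small_well_b between 0.026 and 0.037 m and angle between small_bottle_b_mid's own z axis and vertical below 0.12 rad)) or ((horizontal distance between small_bottle_a_mid and small_well_b below 0.014 m and z of small_bottle_a_mid in the frame of small_well_b between 0.027 and 0.038 m and angle between small_bottle_a_mid's own z axis and vertical below 0.12 rad) and (horizontal distance between small_bottle_b_mid and small_well_a below 0.014 m and z of small_bottle_b_mid in the frame of small_well_a between 0.026 and 0.037 m and angle between small_bottle_b_mid's own z axis and vertical below 0.12 rad))) and linear speed of each of small_bottle_a, small_bottle_b, tall_bottle, block below 0.02 m/s and angular speed of each of small_bottle_a, small_bottle_b, tall_bottle, block below 0.3 rad/s and distance of each of open_bottle_mid, long_block_mid from where it was at the start of the episode below 0.03 m); the robot touches nothing.
It fails at once if a bottle is knocked over (angle between any of small_bottle_a_mid, small_bottle_b_mid, tall_bottle_mid, open_bottle_mid's own z axis and vertical above 0.8 rad).
It fails at once if the uncapped bottle or the long block is moved from its place (distance of any of open_bottle_mid, long_block_mid from where it was at the start of the episode above 0.03 m).
It also fails if it takes over 120 s, if anything falls off the work surface, if the arm or the gripper's body presses on something with over 40 N, if the wrist force passes 120 N, or if a joint passes its speed limit or range.

## Robot

A 6-joint arm with a two-finger parallel gripper is mounted at the origin on a cart in front of the work surface, level with it; the furniture and walls round the work are solid. World frame = base frame: x ahead of the robot, y to its left, z up, the work surface at z = 0. Lengths are in m, angles in rad, forces in N, time in s.
With the tool pointing down it reaches from about 0.35 to 0.875 m from the base axis. Payload 15.5 kg.
Tool frame: the origin (TCP) lies on the centre line of the jaws, within the pads' length; the fingertips stand 19 mm ahead of it and the grasp point (between the pads) is the TCP; x points along the fingers, z is the direction in which the jaws open and shut, and the axes are right-handed (so a half turn about x gives the same grasp; the last joint's range is limited). The gripper opens to 85 mm and grips with 20 to 120 N. Pads are 22 mm wide; open, the fingers measure 114 mm over their backs; the gripper's body (76 mm by 85 mm) begins 54 mm behind the grasp point. The pads swing forward as they close: fully open they stand 13 mm farther back than shut.
Start: joints at [1.111, 0.494, 1.345, -0, 1.302, -0.096], TCP at [0.222, 0.584, 0.25] pointing down, gripper open.
Joint ranges: [-2.91, 2.91], [-0.82, 2.16], [0.22, 2.67], [-1.22, 4.37], [0.12, 2.79], [-3.08, 3.08]. Speed limits (rad/s): [1.89, 1.89, 2.57, 3.01, 3.01, 3.01].

## Interface

Orientations are given as a rotation vector (axis times angle).
In Python, from cell import env, vision, ticket gives the robot as it stands.
- The arm moves only by the shell command python3 -m crank 'ROWS'. ROWS is a JSON object of lists of equal length, an entry for each row: "offset": the shift along the tool's x, y, z in mm, a list of three; "twist": the turn about the tool's x in rad; "jaw": the opening, from -1 (shut) to 1 (fully open). In form: {"offset": [[x, y, z], ...], "twist": [twist, ...], "jaw": [jaw, ...]}. A call has 1 to 8 rows; each row shifts and turns the commanded pose from where the row before left it, along the tool's axes as they then stand; what a row does not reach is not made up. A row lasts 1/10 s, in which the tool goes at most 50 mm and 8.59 degrees, less where a joint would pass 70% of its speed; a pose out of reach is approached as far as the arm can. A call with a gripper value outside its range is refused whole. The fingers move at their own pace and stop on an object; the grip force is fixed at half the most. Time passes only in rows, so rows that do not move let the fingers close. It gives the time, the measured TCP pose, the force and the opening at its end, in the units of the state.
- env.get_obs(): the state, without advancing time (a new reading comes with each control period).
- vision.capture(name): name is "side" or "top"; returns the picture (400x640x3 uint8, blue, green, red); there is no depth.
- vision.get_calibration(name): a dict with "vertical_fov" (degrees; the focal length in pixels is half the picture's height over the tangent of half this angle, whatever the lens; pixels are square), "cx", "cy" (the principal point, pixels), "view" (4x4, takes a point from world to camera coordinates). Camera axes: x right, y down, z forward; pixel columns grow to the right and rows downward; lengths in m; the calibration is good to about 2 mm. A picture is of the moment at which its call begins. get_calibration takes no time and is no camera call.
- ticket.close_job(): hands the job in, once; it reports no verdict.
The state is a dict: "time_s": time; "joint_pos": joint angles; "joint_vel": joint speeds; "joint_efforts": joint torques, N m; "position": TCP position; "ee_rot": TCP orientation; "wrist_force": force on the tool from outside, world axes, zero at the start; "moment": the same for the moment, N m; "grip_width": opening from 0.0 (shut) to 1.0 (fully open).
Only numpy, scipy, OpenCV 4.12 (cv2) and the standard library are available. Lean on these libraries where they do the work, as an engineer would, in place of code of your own. Each camera call takes 0.05 s, during which the arm holds its last target.

## Working session

There is one attempt and no reset: what is moved stays moved. The work goes in short steps, Python scripts to look and compute and a shell command to move; the robot and the scene stay as the last step left them, time stands still between calls to the robot, and variables do not carry over. Pictures are saved under pics/ and viewed, and the job is handed in when it is done.

```bash
ls; mkdir -p pics
python3 - <<'E'
from cell import env, vision
import cv2
o=env.get_obs()
print({k:o[k] for k in ['time_s','position','ee_rot','wrist_force','grip_width']})
for n in ['side','top']:
    cv2.imwrite(f'pics/{n}0.png',vision.capture(n)); c=vision.get_calibration(n); print(n,c)
E
```

```text
pics
{'time_s': 0.0, 'position': array([0.22222478, 0.58379447, 0.24968622]), 'ee_rot': array([-0.93787229,  1.36072157,  0.93684668]), 'wrist_force': array([-0.30461714, -0.76332399, -0.01458517]), 'grip_width': 1.0005547065958773}
side {'vertical_fov': 53.2319288100915, 'cx': 320.8712508935728, 'cy': 203.4755174808558, 'view': array([[-0.83291152,  0.55327659, -0.01197557,  0.44728146],
       [ 0.39679438,  0.58197654, -0.70982922, -0.09967049],
       [-0.3857624 , -0.59597677, -0.70427201,  1.579239  ],
       [ 0.        ,  0.        ,  0.        ,  1.        ]])}
top {'vertical_fov': 55.16901156010121, 'cx': 317.5172258314527, 'cy': 193.0384321008743, 'view': array([[ 0.0413437 , -0.99914229,  0.00232108, -0.07613197],
       [-0.97799293, -0.04094382, -0.2045811 ,  0.48361118],
       [ 0.20450066,  0.00618814, -0.97884687,  1.10140474],
       [ 0.        ,  0.        ,  0.        ,  1.        ]])}
```

View pics/top0.png

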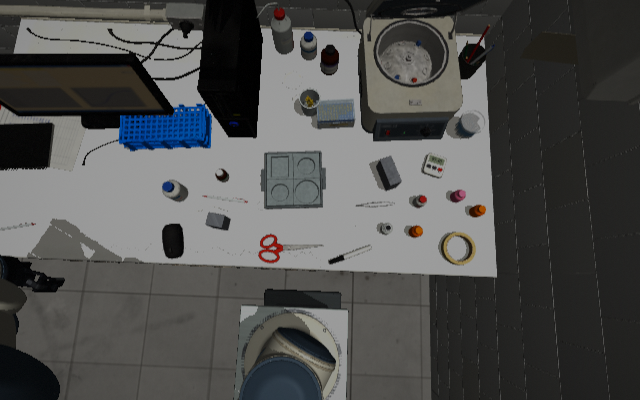

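View pics/side0.png

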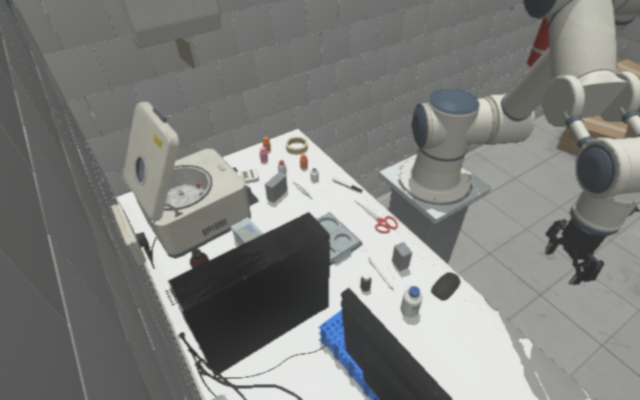

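Run:
```python
import cv2
a=cv2.imread('pics/top0.png')
cv2.imwrite('pics/t1.png',cv2.resize(a[145:255,150:350],None,fx=4,fy=4,interpolation=cv2.INTER_CUBIC))
cv2.imwrite('pics/t2.png',cv2.resize(a[145:255,340:500],None,fx=5,fy=5,interpolation=cv2.INTER_CUBIC))
b=cv2.imread('pics/side0.png')
cv2.imwrite('pics/s1.png',cv2.resize(b[120:320,230:430],None,fx=3,fy=3,interpolation=cv2.INTER_CUBIC))
```

```text
(no output)
```

View pics/t1.png

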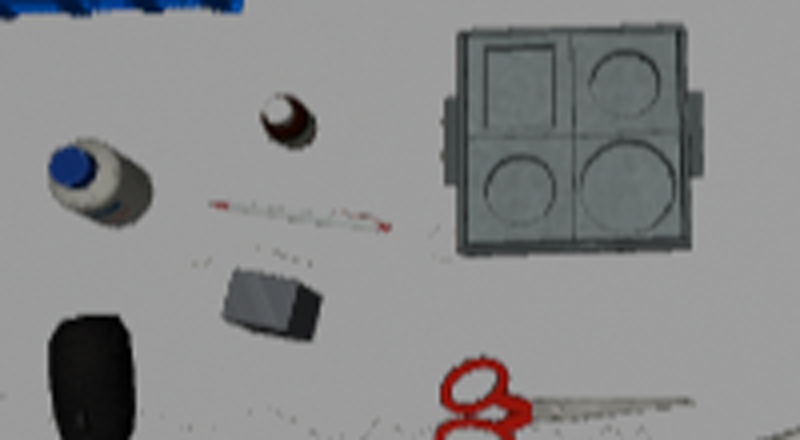

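View pics/t2.png

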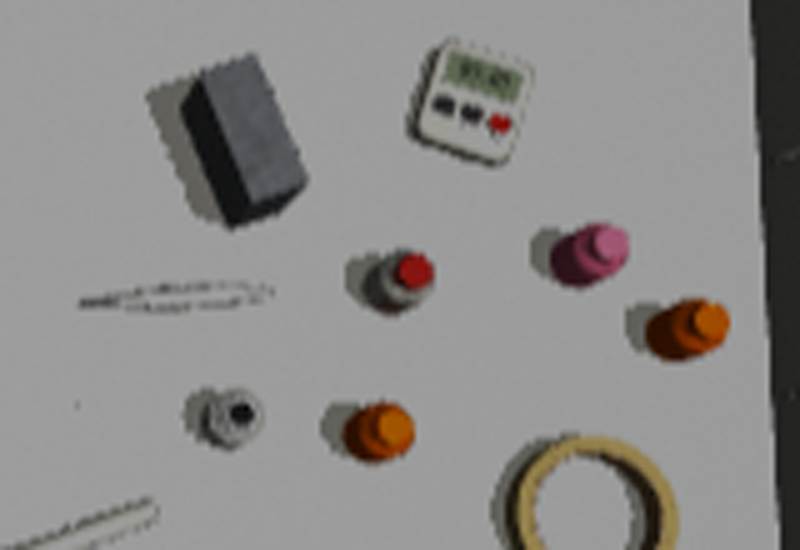

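View pics/s1.png

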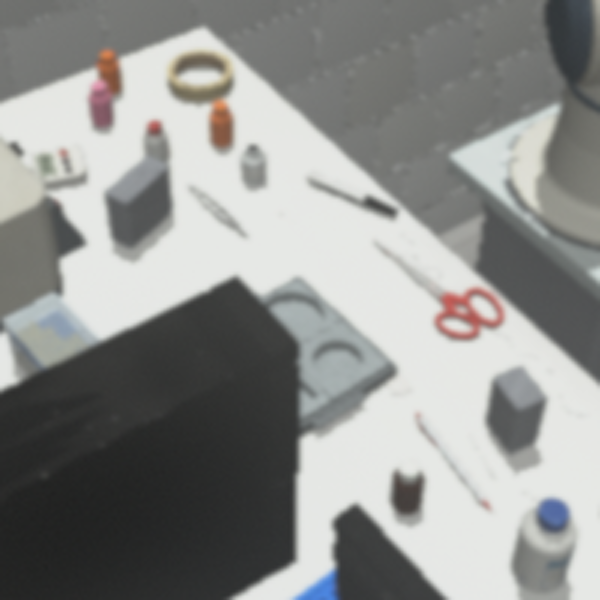

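```bash
cat > h.py <<'E'
import numpy as np
from cell import env, vision
def ray(n,u,v,z):
    c=vision.get_calibration(n); f=200/np.tan(np.radians(c['vertical_fov'])/2)
    V=c['view'];R=V[:3,:3];t=V[:3,3]
    d=R.T@np.array([(u-c['cx'])/f,(v-c['cy'])/f,1]);o=-R.T@t
    return o+d*(z-o[2])/d[2]
def proj(n,p):
    c=vision.get_calibration(n); f=200/np.tan(np.radians(c['vertical_fov'])/2)
    q=c['view']@np.append(p,1); return np.array([f*q[0]/q[2]+c['cx'],f*q[1]/q[2]+c['cy']])
t1=lambda u,v:(150+(u-1.5)/4,145+(v-1.5)/4)
t2=lambda u,v:(340+(u-2)/5,145+(v-2)/5)
s1=lambda u,v:(230+(u-1)/3,120+(v-1)/3)
E
python3 - <<'E'
from h import *
np.set_printoptions(precision=4,suppress=True)
for n,p,s,z,sd in [('slot',(520,86.5),t1,.019,None),('sw1',(624,86),t1,.019,None),('sw2',(520,191),t1,.019,(338,357)),('wide',(628,188),t1,.019,(297,317)),('mid',(573,135),t1,.019,None),
 ('cTL',(460,32),t1,.019,None),('cTR',(686,25),t1,.019,None),('cBR',(690,247),t1,.019,None),('cBL',(459,252),t1,.019,None),
 ('tallcap',(72,167),t1,.106,(552,511)),('browncap',(281,108),t1,.06,(409,468)),('b1',(238,270),t1,.08,None),('b2',(298,280),t1,.08,None),('b3',(284,334),t1,.08,None),('b4',(224,316),t1,.08,None),
 ('red',(414,271),t2,.062,(154,128)),('open',(243,412),t2,.051,(253,150)),('l1',(205,72),t2,.08,None),('l2',(258,53),t2,.08,None),('l3',(307,181),t2,.08,None),('l4',(250,203),t2,.08,None),
 ('orange1',(396,427),t2,.062,(221,104))]:
    print(n,ray('top',*s(*p),z), ray('side',*s1(*sd),z) if sd else '')
print(proj('top',[.2222,.5838,.2497]),proj('side',[.2222,.5838,.2497]))
E
```

```text
slot [0.5736 0.0665 0.019 ] 
sw1 [ 0.5775 -0.0149  0.019 ] 
sw2 [0.49   0.0614 0.019 ] [0.4916 0.0622 0.019 ]
wide [ 0.4959 -0.0219  0.019 ] [ 0.4955 -0.0133  0.019 ]
mid [0.5363 0.0229 0.019 ] 
cTL [0.6162 0.1166 0.019 ] 
cTR [ 0.6295 -0.0615  0.019 ] 
cBR [ 0.4517 -0.0716  0.019 ] 
cBL [0.4404 0.1051 0.019 ] 
tallcap [0.4762 0.3738 0.106 ] [0.4821 0.3789 0.106 ]
browncap [0.5379 0.2408 0.06  ] [0.5384 0.2451 0.06  ]
b1 [0.4106 0.2551 0.08  ] 
b2 [0.4051 0.2111 0.08  ] 
b3 [0.3656 0.2176 0.08  ] 
b4 [0.3768 0.2619 0.08  ] 
red [ 0.4794 -0.3679  0.062 ] [ 0.4843 -0.3603  0.062 ]
open [ 0.3926 -0.2687  0.051 ] [ 0.3949 -0.2609  0.051 ]
l1 [ 0.5917 -0.24    0.08  ] 
l2 [ 0.6049 -0.2716  0.08  ] 
l3 [ 0.5273 -0.3006  0.08  ] 
l4 [ 0.5125 -0.2671  0.08  ] 
orange1 [ 0.3861 -0.356   0.062 ] [ 0.3853 -0.3539  0.062 ]
[ 43.0228 273.8719] [560.4956 265.6269]
```

```bash
cat >> h.py <<'E'
from scipy.spatial.transform import Rotation as Ro
def st():
    o=env.get_obs(); R=Ro.from_rotvec(o['ee_rot']).as_matrix()
    return o,np.array(o['position']),R
def plan(x,y,z,jaw=None):
    "tool-axes offset (mm) and twist to target; jaw = wanted world angle of jaw axis (mod pi). offset is in axes BEFORE twist"
    o,p,R=st()
    d=R.T@(np.array([x,y,z])-p)*1000
    a=np.arctan2(R[1,2],R[0,2])
    print('t',round(o['time_s'],2),'pos',p.round(4),'jawang',round(a,3),'tilt',np.degrees(np.arccos(min(1,-R[2,0]))).round(2),'grip',round(o['grip_width'],3),'F',np.array(o['wrist_force']).round(1),'j6',np.array(o['joint_pos'])[5].round(2))
    tw=None
    if jaw is not None:
        tw=(jaw-a+np.pi/2)%np.pi-np.pi/2; tw=-tw  # tool x is down
    print('offset mm',d.round(1),'norm',np.linalg.norm(d).round(0),'twist',None if tw is None else round(tw,3))
E
python3 -c "
from h import *
o,p,R=st();print(R.round(3))
plan(.538,.242,.16,1.57)"
```

```text
[[-0.    -0.935  0.356]
 [-0.001  0.356  0.935]
 [-1.     0.    -0.001]]
t 0.1 pos [0.2223 0.5839 0.2498] jawang 1.207 tilt 0.06 grip 0.997 F [ 0.1  0.2 -0.2] j6 -0.1
offset mm [  90.  -416.7 -207.1] norm 474.0 twist -0.363
```

```bash
python3 -m crank '{"offset":[[0,-35,-17],[0,-35,-17],[0,-35,-17],[0,-35,-17],[0,-35,-17],[0,-35,-17],[0,-35,-17],[0,-35,-17]],"twist":[0,0,0,0,0,0,0,0],"jaw":[0.3,0.3,0.3,0.3,0.3,0.3,0.3,0.3]}'
python3 -m crank '{"offset":[[0,-35,-18],[0,-35,-18],[0,-35,-18],[0,-32,-17],[10,0,0],[10,0,0],[0,0,0],[0,0,0]],"twist":[0,0,0,0,0,0,0,0],"jaw":[0.3,0.3,0.3,0.3,0.3,0.3,0.3,0.3]}'
python3 - <<'E'
from h import *
import cv2
plan(.538,.242,.16)
a=vision.capture('top');b=vision.capture('side')
cv2.imwrite('pics/a1.png',cv2.resize(a[60:260,130:330],None,fx=3,fy=3)); cv2.imwrite('pics/b1.png',cv2.resize(b[120:400,280:480],None,fx=2,fy=2))
E
```

```text
time_s: 0.9
position: [0.4364, 0.356, 0.2501]
ee_rot: [-0.937, 1.36, 0.937]
wrist_force: [0.2, 0.7, 0.1]
grip_width: 0.647
time_s: 1.7
position: [0.5376, 0.243, 0.23]
ee_rot: [-0.938, 1.36, 0.939]
wrist_force: [0.6, 0.4, 0.7]
grip_width: 0.648
t 1.7 pos [0.5376 0.243  0.23  ] jawang 1.208 tilt 0.07 grip 0.648 F [0.6 0.4 0.7] j6 -0.88
offset mm [70.  -0.8 -0.7] norm 70.0 twist None
```

View pics/a1.png

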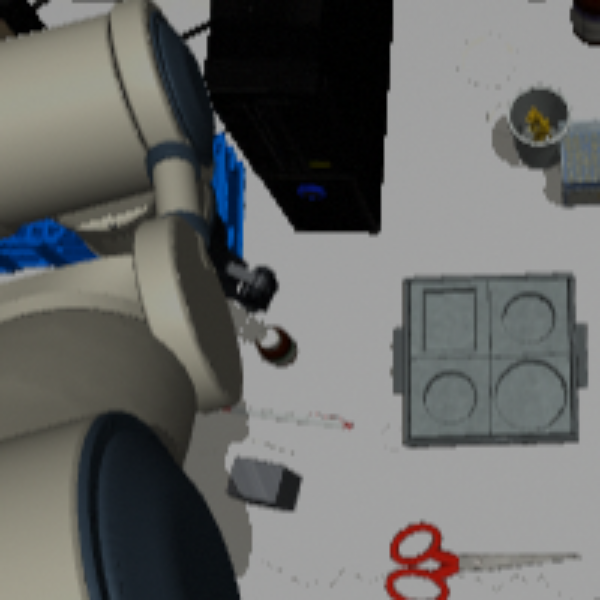

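View pics/b1.png

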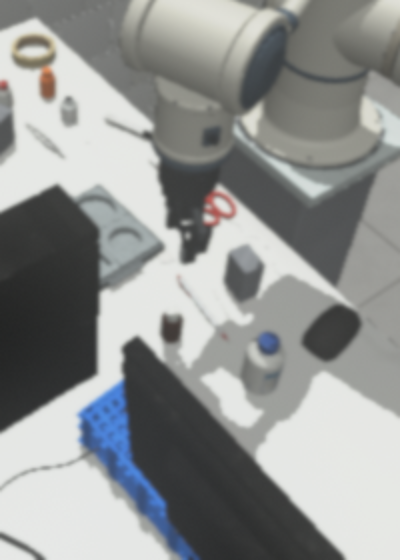

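Run:
```python
from h import *
for p in [(.5376,.243,.211),(.538,.242,.06),(.538,.242,0),(.478,.375,.106),(.478,.375,0)]:
    a=proj('top',p);b=proj('side',p); print(p,((a-[130,60])*3).round(),((b-[280,120])*2).round())
```

```text
(0.5376, 0.243, 0.211) [225. 290.] [179. 245.]
(0.538, 0.242, 0.06) [268. 335.] [171. 310.]
(0.538, 0.242, 0) [283. 349.] [168. 333.]
(0.478, 0.375, 0.106) [112. 377.] [268. 337.]
(0.478, 0.375, 0) [151. 400.] [257. 377.]
```

```bash
python3 -m crank '{"offset":[[40,0,0],[40,-1,-1],[40,0,0],[30,0,0],[20,0,0],[15,0,0],[5,0,0],[0,0,0]],"twist":[0,0,0,0,0,0,0,0],"jaw":[0.3,0.3,0.3,0.3,0.3,0.3,0.3,0.3]}'
python3 - <<'E'
from h import *
import cv2
plan(.538,.242,.04)
b=vision.capture('side')
cv2.imwrite('pics/b2.png',cv2.resize(b[200:320,300:430],None,fx=4,fy=4))
E
```

```text
time_s: 2.6
position: [0.5388, 0.2413, 0.0402]
ee_rot: [-0.938, 1.36, 0.938]
wrist_force: [-0.1, -0.4, 1.0]
grip_width: 0.651
t 2.6 pos [0.5388 0.2413 0.0402] jawang 1.208 tilt 0.02 grip 0.651 F [-0.1 -0.4  1. ] j6 -0.89
offset mm [0.2 1.  0.4] norm 1.0 twist None
```

View pics/b2.png

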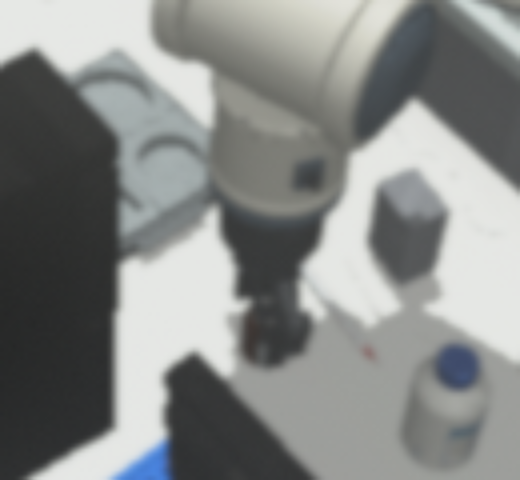

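Fingers straddle the brown bottle at (262,335) in the crop. Close.

```bash
python3 -m crank '{"offset":[[0,0,0],[0,0,0],[0,0,0],[0,0,0],[0,0,0],[0,0,0]],"twist":[0,0,0,0,0,0],"jaw":[-0.3,-0.6,-0.9,-1,-1,-1]}'
python3 -m crank '{"offset":[[-20,0,0],[-40,0,0],[-40,0,0],[-20,0,0],[0,0,0]],"twist":[0,0,0,0,0],"jaw":[-1,-1,-1,-1,-1]}'
python3 - <<'E'
from h import *
import cv2
plan(.490,.061,.16)
a=vision.capture('top');b=vision.capture('side')
cv2.imwrite('pics/a3.png',cv2.resize(a[100:220,150:330],None,fx=4,fy=4)); cv2.imwrite('pics/b3.png',cv2.resize(b[200:320,300:430],None,fx=4,fy=4))
E
```

```text
time_s: 3.25
position: [0.5396, 0.2412, 0.0416]
ee_rot: [-0.937, 1.358, 0.936]
wrist_force: [-0.5, 0.1, 10.7]
grip_width: 0.366
time_s: 3.75
position: [0.5406, 0.2415, 0.1641]
ee_rot: [-0.938, 1.353, 0.935]
wrist_force: [0.0, -0.3, -0.9]
grip_width: 0.362
t 3.75 pos [0.5406 0.2415 0.1641] jawang 1.207 tilt 0.36 grip 0.362 F [ 0.  -0.3 -0.9] j6 -0.89
offset mm [   3.4  -16.9 -186.8] norm 188.0 twist None
```

View pics/b3.png

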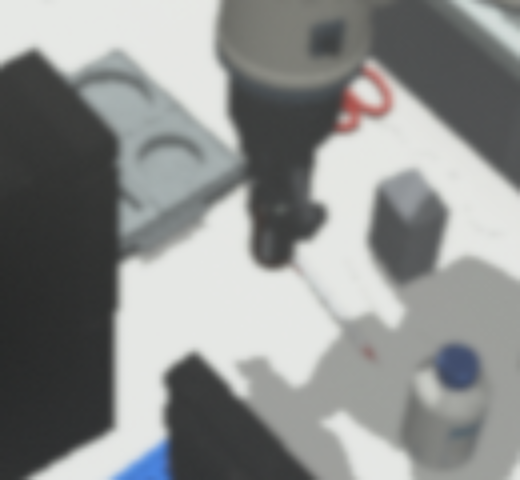

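View pics/a3.png

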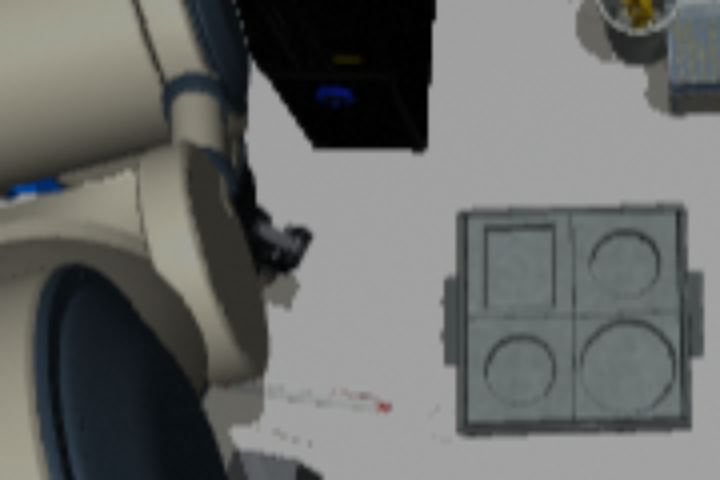

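```bash
python3 -m crank '{"offset":[[0,-2,-25],[0,-3,-32],[0,-3,-33],[0,-3,-32],[0,-3,-33],[0,-3,-32],[0,0,0],[0,0,0]],"twist":[0,0,0,0,0,0,0,0],"jaw":[-1,-1,-1,-1,-1,-1,-1,-1]}'
python3 - <<'E'
from h import *
import cv2
plan(.490,.061,.0466)
a=vision.capture('top');b=vision.capture('side')
cv2.imwrite('pics/a4.png',cv2.resize(a[120:240,220:370],None,fx=5,fy=5)); cv2.imwrite('pics/b4.png',cv2.resize(b[180:300,270:400],None,fx=5,fy=5))
E
```

```text
time_s: 4.65
position: [0.4879, 0.0598, 0.1595]
ee_rot: [-0.935, 1.361, 0.937]
wrist_force: [-0.1, 0.5, -0.4]
grip_width: 0.366
t 4.65 pos [0.4879 0.0598 0.1595] jawang 1.205 tilt 0.09 grip 0.366 F [-0.1  0.5 -0.4] j6 -1.21
offset mm [112.9  -1.7   1.9] norm 113.0 twist None
```

View pics/b4.png

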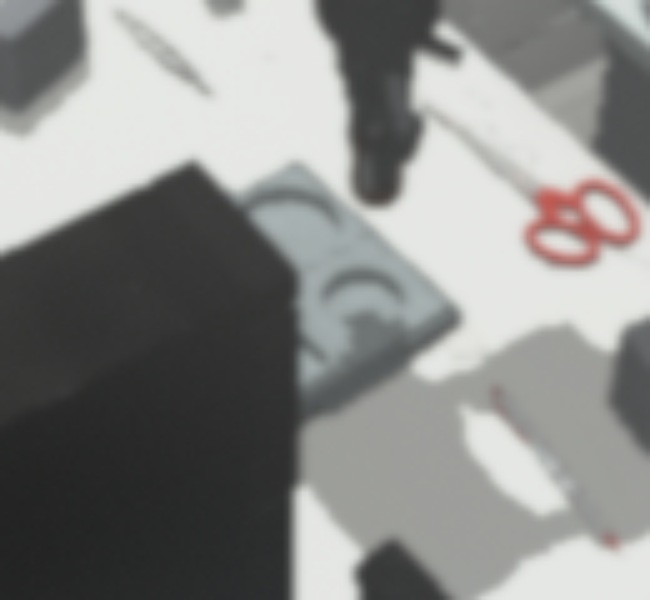

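View pics/a4.png

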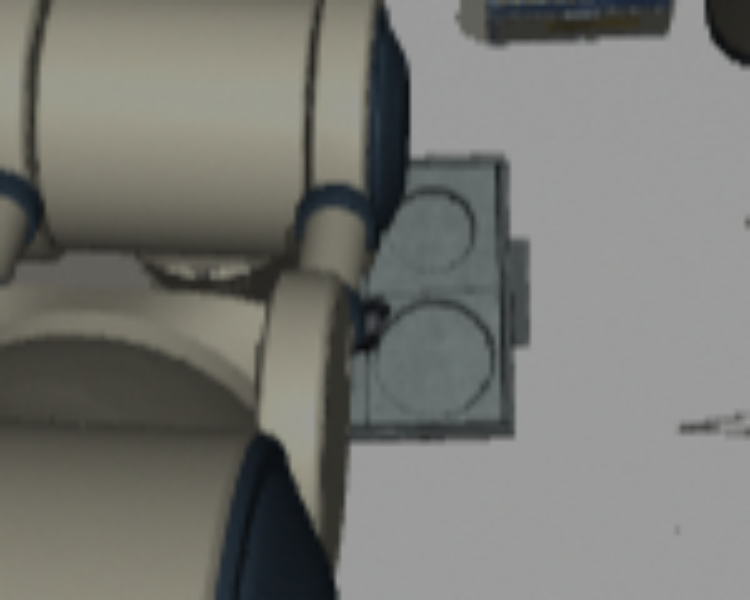

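Run:
```python
from h import *
for p in [(.488,.06,.118),(.488,.06,.14),(.49,.061,.019),(.4955,-.0217,.019)]:
    print(p,((proj('side',p)-[270,180])*5).round(), ((proj('top',p)-[220,120])*5).round())
```

```text
(0.488, 0.06, 0.118) [368. 188.] [284. 330.]
(0.488, 0.06, 0.14) [369. 164.] [280. 321.]
(0.49, 0.061, 0.019) [363. 291.] [299. 362.]
(0.4955, -0.0217, 0.019) [286. 219.] [433. 359.]
```

```bash
python3 -m crank '{"offset":[[30,-3,2],[30,0,0],[25,0,0],[12,0,0],[6,0,0],[4,0,0],[0,0,0]],"twist":[0,0,0,0,0,0,0],"jaw":[-1,-1,-1,-1,-1,-1,-1]}'
python3 - <<'E'
from h import *
import cv2
plan(.492,.060,.0466)
b=vision.capture('side')
cv2.imwrite('pics/b5.png',cv2.resize(b[180:300,270:400],None,fx=5,fy=5))
E
```

```text
time_s: 5.45
position: [0.4922, 0.0611, 0.0536]
ee_rot: [-0.938, 1.359, 0.937]
wrist_force: [1.3, 0.3, -0.8]
grip_width: 0.363
t 5.45 pos [0.4922 0.0611 0.0536] jawang 1.207 tilt 0.03 grip 0.363 F [ 1.3  0.3 -0.8] j6 -1.2
offset mm [ 7.  -0.2 -1.1] norm 7.0 twist None
```

View pics/b5.png

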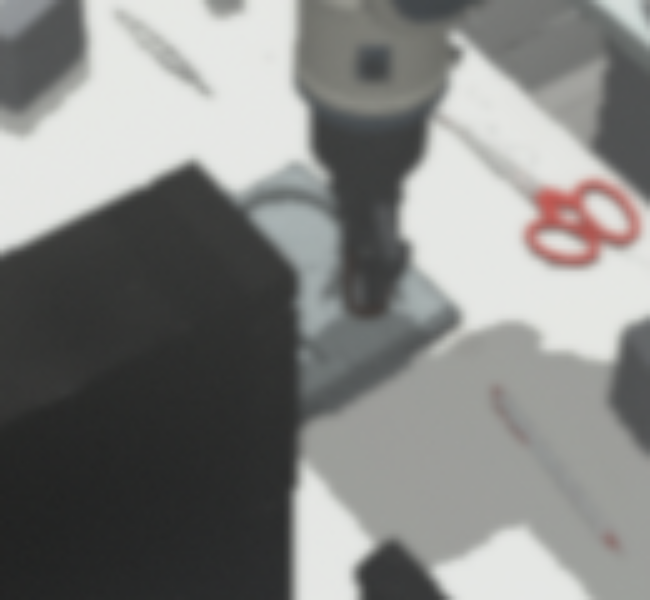

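```bash
python3 -m crank '{"offset":[[3,0,0],[2,0,0],[1,0,0],[0,0,0]],"twist":[0,0,0,0],"jaw":[-1,-1,-1,-1]}'
python3 -m crank '{"offset":[[1,0,0],[0,0,0]],"twist":[0,0],"jaw":[-1,-1]}'
```

```text
time_s: 5.9
position: [0.4918, 0.0609, 0.0472]
ee_rot: [-0.937, 1.36, 0.937]
wrist_force: [0.1, -0.4, -0.9]
grip_width: 0.367
time_s: 6.1
position: [0.492, 0.061, 0.0466]
ee_rot: [-0.937, 1.359, 0.937]
wrist_force: [-0.5, 1.0, 7.2]
grip_width: 0.363
```

```bash
python3 -m crank '{"offset":[[0,0,0],[0,0,0],[0,0,0],[0,0,0]],"twist":[0,0,0,0],"jaw":[-0.1,0.1,0.2,0.2]}'
python3 -m crank '{"offset":[[-20,0,0],[-35,0,0],[-40,0,0],[-40,0,0],[-30,0,0],[0,0,0]],"twist":[0,0,0,0,0,0],"jaw":[0.2,0.2,0.2,0.2,0.2,0.2]}'
python3 - <<'E'
from h import *
plan(.48,-.366,.2,1.57)
E
```

```text
time_s: 6.5
position: [0.4919, 0.0609, 0.0462]
ee_rot: [-0.937, 1.36, 0.937]
wrist_force: [-0.1, -0.8, -0.2]
grip_width: 0.603
time_s: 7.1
position: [0.4937, 0.061, 0.2149]
ee_rot: [-0.94, 1.354, 0.933]
wrist_force: [1.3, -0.6, -1.2]
grip_width: 0.601
t 7.1 pos [0.4937 0.061  0.2149] jawang 1.207 tilt 0.37 grip 0.601 F [ 1.3 -0.6 -1.2] j6 -1.2
offset mm [  14.9 -139.  -404. ] norm 427.0 twist -0.363
```

```bash
python3 -m crank '{"offset":[[0,-13,-37],[0,-13,-37],[0,-13,-37],[0,-13,-37],[0,-13,-37],[0,-13,-37],[0,-13,-37],[0,-13,-37]],"twist":[0,0,0,0,0,0,0,0],"jaw":[0.3,0.3,0.3,0.3,0.3,0.3,0.3,0.3]}'
python3 -m crank '{"offset":[[0,-13,-37],[0,-13,-37],[0,-9,-34],[0,0,0],[0,0,0]],"twist":[0,0,0,0,0],"jaw":[0.3,0.3,0.3,0.3,0.3]}'
python3 - <<'E'
from h import *
import cv2
plan(.48,-.366,.04)
print('pink',ray('top',*t2(609,243),.062))
a=vision.capture('top');b=vision.capture('side')
cv2.imwrite('pics/a6.png',cv2.resize(a[120:270,240:490],None,fx=3,fy=3)); cv2.imwrite('pics/b6.png',cv2.resize(b[110:260,220:380],None,fx=4,fy=4))
E
```

```text
time_s: 7.9
position: [0.4831, -0.2542, 0.2103]
ee_rot: [-0.936, 1.36, 0.938]
wrist_force: [0.7, 0.4, -0.3]
grip_width: 0.649
time_s: 8.4
position: [0.4774, -0.3662, 0.21]
ee_rot: [-0.935, 1.36, 0.938]
wrist_force: [-0.3, -0.3, -0.1]
grip_width: 0.65
t 8.4 pos [ 0.4774 -0.3662  0.21  ] jawang 1.206 tilt 0.11 grip 0.65 F [-0.3 -0.3 -0.1] j6 -1.96
offset mm [170.   -2.6   1. ] norm 170.0 twist None
pink [ 0.50130475 -0.48423882  0.062     ]
```

View pics/b6.png

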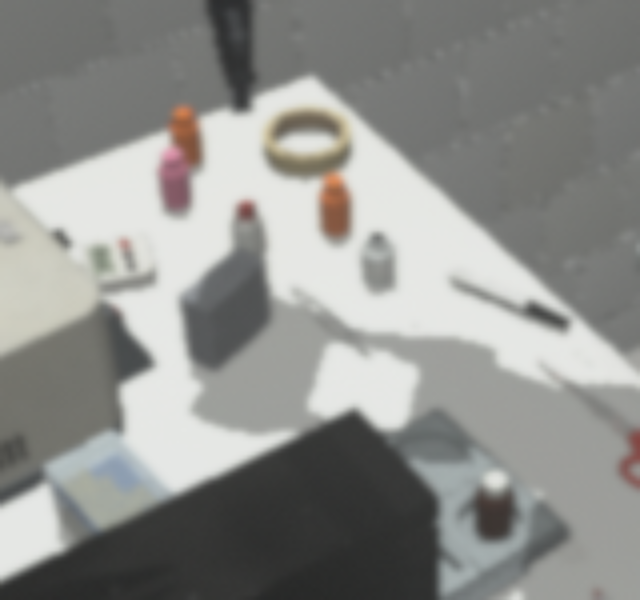

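View pics/a6.png

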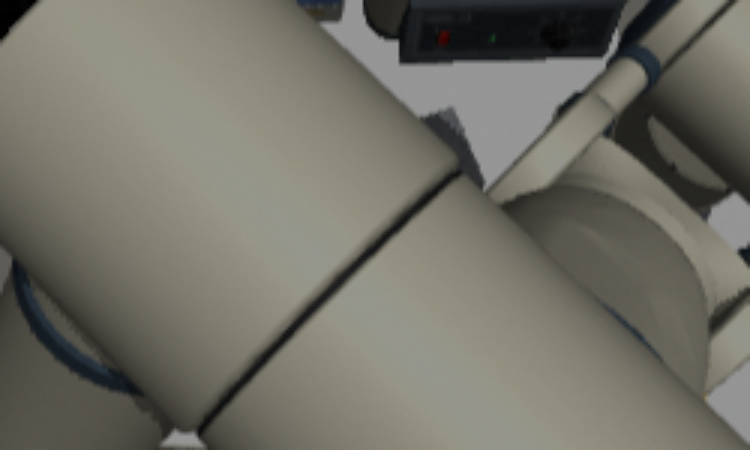

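Run:
```python
from h import *
print(ray('side',220+246/4,110+207/4,.062))
for p in [(.4794,-.3679,.062),(.4794,-.3679,.045),(.4774,-.3662,.191),(.492,.061,.005),(.492,.061,.065),(.3926,-.2687,.051),(.3926,-.2687,0)]:
    print(p,((proj('side',p)-[220,110])*4).round())
```

```text
[ 0.48091175 -0.36231793  0.062     ]
(0.4794, -0.3679, 0.062) [245. 204.]
(0.4794, -0.3679, 0.045) [246. 217.]
(0.4774, -0.3662, 0.191) [236.  94.]
(0.492, 0.061, 0.005) [488. 525.]
(0.492, 0.061, 0.065) [490. 478.]
(0.3926, -0.2687, 0.051) [374. 234.]
(0.3926, -0.2687, 0) [375. 273.]
```

```bash
python3 -m crank '{"offset":[[40,-3,1],[40,0,0],[35,0,0],[25,0,0],[15,0,0],[10,0,0],[4,0,0],[0,0,0]],"twist":[0,0,0,0,0,0,0,0],"jaw":[0.3,0.3,0.3,0.3,0.3,0.3,0.3,0.3]}'
python3 - <<'E'
from h import *
import cv2
plan(.48,-.366,.041)
b=vision.capture('side')
cv2.imwrite('pics/b7.png',cv2.resize(b[110:260,220:380],None,fx=4,fy=4))
E
```

```text
time_s: 9.3
position: [0.4814, -0.3658, 0.0424]
ee_rot: [-0.938, 1.359, 0.938]
wrist_force: [0.3, 1.2, 1.3]
grip_width: 0.648
t 9.3 pos [ 0.4814 -0.3658  0.0424] jawang 1.208 tilt 0.0 grip 0.648 F [0.3 1.2 1.3] j6 -1.96
offset mm [ 1.4  1.2 -0.7] norm 2.0 twist None
```

View pics/b7.png

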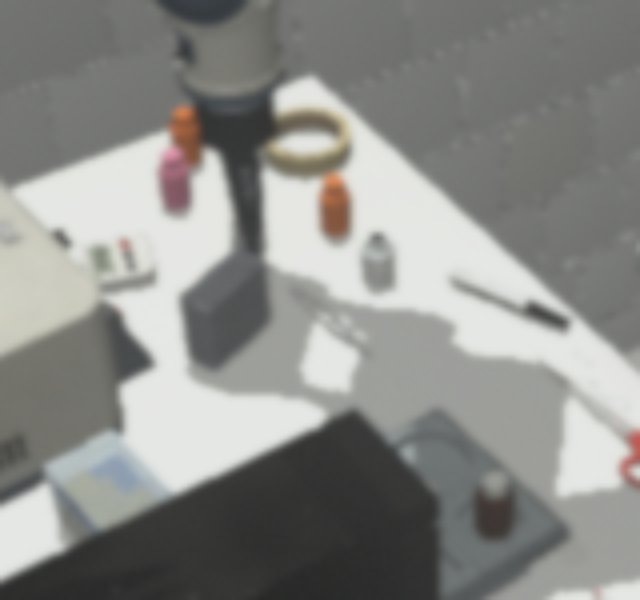

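```bash
python3 -m crank '{"offset":[[0,0,0],[0,0,0],[0,0,0],[0,0,0],[0,0,0],[0,0,0]],"twist":[0,0,0,0,0,0],"jaw":[-0.3,-0.6,-0.9,-1,-1,-1]}'
python3 -m crank '{"offset":[[-20,0,0],[-40,0,0],[-40,0,0],[-20,0,0],[0,0,0]],"twist":[0,0,0,0,0],"jaw":[-1,-1,-1,-1,-1]}'
python3 - <<'E'
from h import *
import cv2
plan(.5784,-.0155,.16)
b=vision.capture('side')
cv2.imwrite('pics/b8.png',cv2.resize(b[110:260,220:380],None,fx=4,fy=4))
E
```

```text
time_s: 9.95
position: [0.4817, -0.3667, 0.0434]
ee_rot: [-0.939, 1.359, 0.935]
wrist_force: [-0.9, 0.3, 8.9]
grip_width: 0.368
time_s: 10.45
position: [0.4824, -0.3673, 0.166]
ee_rot: [-0.942, 1.358, 0.932]
wrist_force: [0.2, -0.7, -0.8]
grip_width: 0.365
t 10.45 pos [ 0.4824 -0.3673  0.166 ] jawang 1.207 tilt 0.35 grip 0.365 F [ 0.2 -0.7 -0.8] j6 -1.96
offset mm [  4.9  35.5 363. ] norm 365.0 twist None
```

View pics/b8.png

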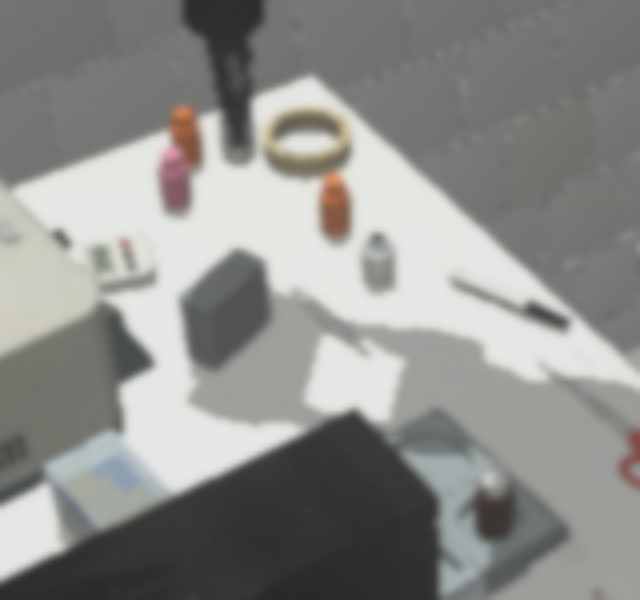

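```bash
python3 -m crank '{"offset":[[0,2,25],[0,4,36],[0,4,36],[0,4,36],[0,4,36],[0,4,36],[0,4,36],[0,4,36]],"twist":[0,0,0,0,0,0,0,0],"jaw":[-1,-1,-1,-1,-1,-1,-1,-1]}'
python3 -m crank '{"offset":[[0,3,36],[0,2,30],[0,0,20],[0,0,0],[0,0,0]],"twist":[0,0,0,0,0],"jaw":[-1,-1,-1,-1,-1]}'
python3 - <<'E'
from h import *
import cv2
plan(.5784,-.0155,.0484)
a=vision.capture('top');b=vision.capture('side')
cv2.imwrite('pics/a9.png',cv2.resize(a[120:240,220:370],None,fx=5,fy=5)); cv2.imwrite('pics/b9.png',cv2.resize(b[160:280,250:380],None,fx=5,fy=5))
E
```

```text
time_s: 11.3
position: [0.5512, -0.095, 0.1611]
ee_rot: [-0.936, 1.361, 0.938]
wrist_force: [0.2, -1.1, -0.2]
grip_width: 0.362
time_s: 11.8
position: [0.5771, -0.0144, 0.1613]
ee_rot: [-0.937, 1.361, 0.939]
wrist_force: [-0.3, -0.2, -0.4]
grip_width: 0.364
t 11.8 pos [ 0.5771 -0.0144  0.1613] jawang 1.208 tilt 0.09 grip 0.364 F [-0.3 -0.2 -0.4] j6 -1.34
offset mm [112.9  -1.8  -0.5] norm 113.0 twist None
```

View pics/b9.png

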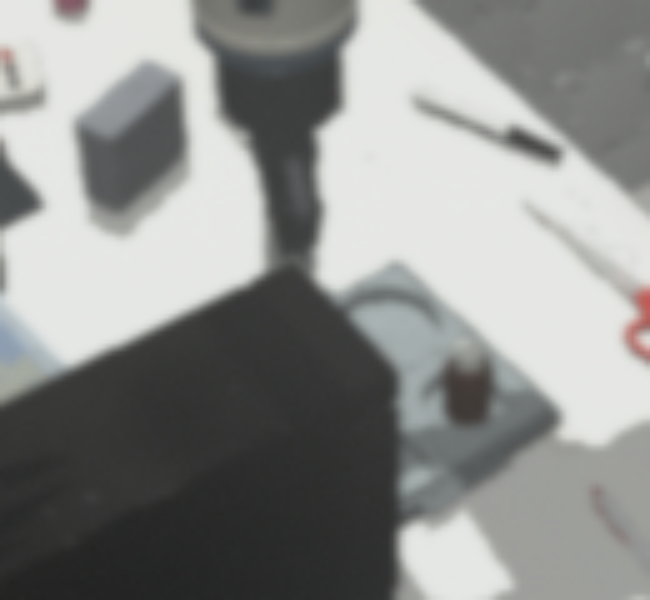

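View pics/a9.png

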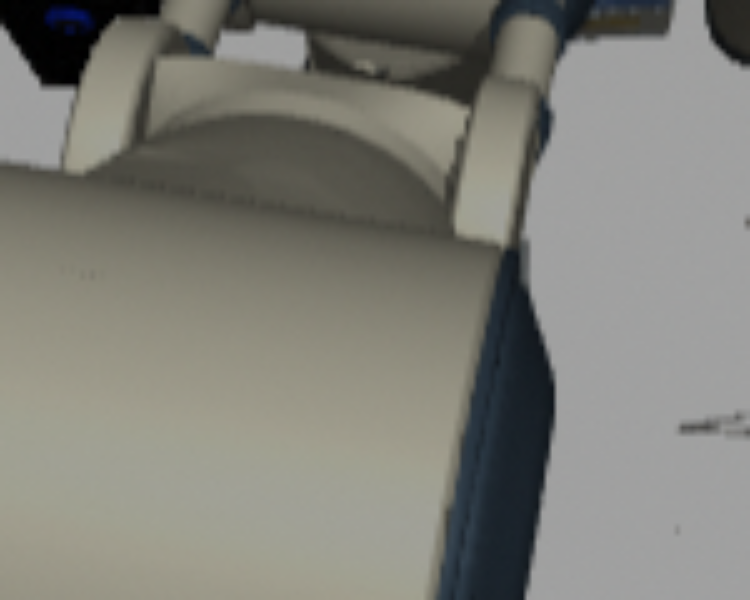

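```bash
python3 - <<'E'
from h import *
print(((proj('side',(.5771,-.0144,.13))-[250,160])*5).round())
E
python3 -m crank '{"offset":[[30,-2,0],[30,0,0],[25,0,0],[12,0,0],[6,0,0],[4,0,0],[3,0,0],[0,0,0]],"twist":[0,0,0,0,0,0,0,0],"jaw":[-1,-1,-1,-1,-1,-1,-1,-1]}'
```

```text
[287. 262.]
time_s: 12.7
position: [0.5798, -0.0153, 0.0527]
ee_rot: [-0.937, 1.359, 0.937]
wrist_force: [-0.3, -0.3, 0.0]
grip_width: 0.37
```

```bash
python3 -m crank '{"offset":[[2,0,0],[1,0,0],[1,0,0],[0,0,0]],"twist":[0,0,0,0],"jaw":[-1,-1,-1,-1]}'
python3 -m crank '{"offset":[[1,0,0],[0,0,0]],"twist":[0,0],"jaw":[-1,-1]}'
```

```text
time_s: 13.1
position: [0.5797, -0.0152, 0.0485]
ee_rot: [-0.937, 1.359, 0.937]
wrist_force: [-0.7, 0.9, 2.8]
grip_width: 0.368
time_s: 13.3
position: [0.5799, -0.0153, 0.0483]
ee_rot: [-0.938, 1.359, 0.936]
wrist_force: [-3.4, -1.1, 19.0]
grip_width: 0.366
```

```bash
python3 -m crank '{"offset":[[-0.5,0,0],[0,0,0],[0,0,0],[0,0,0]],"twist":[0,0,0,0],"jaw":[-0.1,0.1,0.2,0.2]}'
python3 -m crank '{"offset":[[-20,0,0],[-35,0,0],[-40,0,0],[-40,0,0],[-40,0,0],[-10,0,0],[0,0,0]],"twist":[0,0,0,0,0,0,0],"jaw":[0.2,0.2,0.2,0.5,0.7,0.7,0.7]}'
python3 - <<'E'
from h import *
plan(.478,.375,.23)
E
```

```text
time_s: 13.7
position: [0.5794, -0.0151, 0.0476]
ee_rot: [-0.937, 1.36, 0.937]
wrist_force: [0.3, 0.3, 0.5]
grip_width: 0.601
time_s: 14.4
position: [0.5802, -0.0153, 0.2343]
ee_rot: [-0.939, 1.357, 0.935]
wrist_force: [-0.1, 0.3, -0.8]
grip_width: 0.851
t 14.4 pos [ 0.5802 -0.0153  0.2343] jawang 1.207 tilt 0.18 grip 0.851 F [-0.1  0.3 -0.8] j6 -1.34
offset mm [  3.8 234.4 328.4] norm 403.0 twist None
```

Run:
```python
from h import *
for z in (.1,.2,.3,.4,.5):
    print(z,ray('top',133,54,z).round(3),ray('top',172,110,z).round(3),ray('side',346,291,z).round(3))
```

```text
0.1 [0.893 0.535 0.1  ] [0.713 0.392 0.1  ] [0.635 0.275 0.1  ]
0.2 [0.833 0.479 0.2  ] [0.67  0.349 0.2  ] [0.676 0.325 0.2  ]
0.3 [0.774 0.424 0.3  ] [0.627 0.307 0.3  ] [0.717 0.376 0.3  ]
0.4 [0.714 0.368 0.4  ] [0.584 0.265 0.4  ] [0.757 0.426 0.4  ]
0.5 [0.655 0.313 0.5  ] [0.541 0.223 0.5  ] [0.798 0.476 0.5  ]
```

```bash
python3 -m crank '{"offset":[[0,25,12],[0,40,20],[0,40,20],[0,40,20],[0,27,35],[0,12,40],[0,12,40],[0,12,40]],"twist":[0,0,0,0,0,0,0,0],"jaw":[1,1,1,1,1,1,1,1]}'
python3 -m crank '{"offset":[[0,12,40],[0,10,40],[0,4,20],[0,0,0],[0,0,0]],"twist":[0,0,0,0,0],"jaw":[1,1,1,1,1]}'
python3 - <<'E'
from h import *
import cv2
plan(.478,.375,.06)
a=vision.capture('top');b=vision.capture('side')
cv2.imwrite('pics/a10.png',cv2.resize(a[130:230,220:370],None,fx=5,fy=5)); cv2.imwrite('pics/b10.png',cv2.resize(b[180:380,250:480],None,fx=3,fy=3))
E
```

```text
time_s: 15.2
position: [0.4649, 0.2724, 0.231]
ee_rot: [-0.937, 1.362, 0.938]
wrist_force: [1.0, -1.2, 0.0]
grip_width: 1.0
time_s: 15.7
position: [0.4764, 0.3732, 0.2309]
ee_rot: [-0.938, 1.362, 0.938]
wrist_force: [0.7, 0.0, 0.8]
grip_width: 1.003
t 15.7 pos [0.4764 0.3732 0.2309] jawang 1.208 tilt 0.17 grip 1.003 F [0.7 0.  0.8] j6 -0.64
offset mm [170.9  -1.1   2.7] norm 171.0 twist None
```

View pics/b10.png

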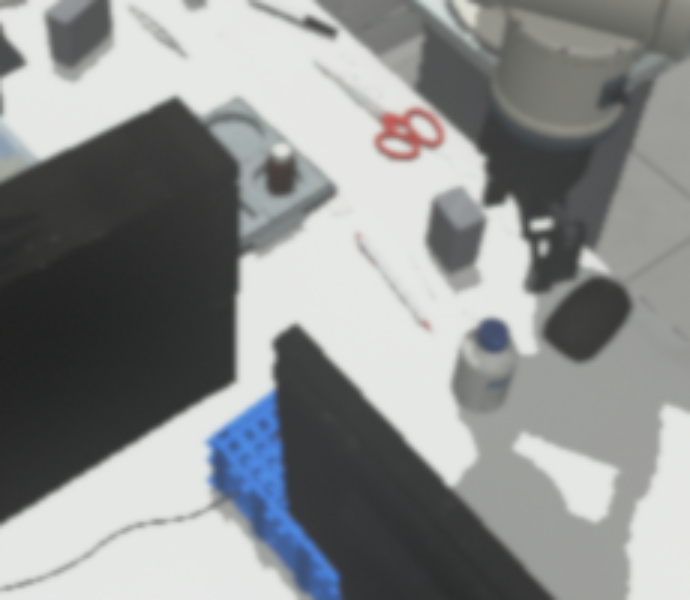

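View pics/a10.png

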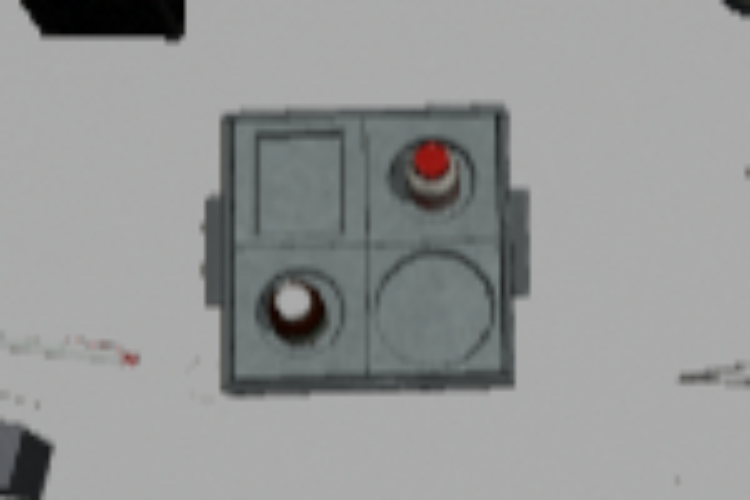

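```bash
python3 -m crank '{"offset":[[35,-1,2],[35,0,0],[30,0,0],[25,0,0],[20,0,0],[15,0,0],[8,0,0],[0,0,0]],"twist":[0,0,0,0,0,0,0,0],"jaw":[1,1,1,1,1,1,1,1]}'
python3 - <<'E'
from h import *
import cv2
plan(.478,.375,.062)
b=vision.capture('side')
cv2.imwrite('pics/b11.png',cv2.resize(b[200:360,360:480],None,fx=4,fy=4))
E
```

```text
time_s: 16.6
position: [0.4785, 0.3742, 0.064]
ee_rot: [-0.937, 1.362, 0.937]
wrist_force: [0.6, 0.9, 0.3]
grip_width: 0.997
t 16.6 pos [0.4785 0.3742 0.064 ] jawang 1.206 tilt 0.1 grip 0.997 F [0.6 0.9 0.3] j6 -0.64
offset mm [2.  0.7 0.6] norm 2.0 twist None
```

View pics/b11.png

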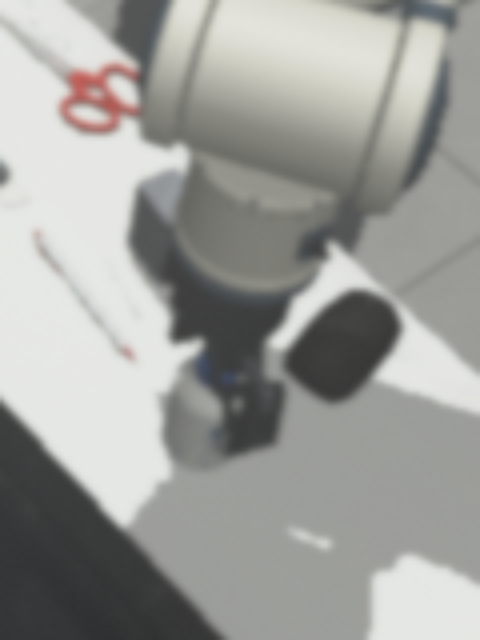

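```bash
python3 -m crank '{"offset":[[2,0,0],[0,0,0],[0,0,0],[0,0,0],[0,0,0],[0,0,0]],"twist":[0,0,0,0,0,0],"jaw":[0.6,0.2,-0.3,-1,-1,-1]}'
python3 -m crank '{"offset":[[-20,0,0],[-30,0,0],[-30,0,0],[-20,0,0],[0,0,0]],"twist":[0,0,0,0,0],"jaw":[-1,-1,-1,-1,-1]}'
python3 - <<'E'
from h import *
import cv2
plan(.4955,-.0217,.17)
b=vision.capture('side')
cv2.imwrite('pics/b12.png',cv2.resize(b[160:360,340:480],None,fx=4,fy=4)[:600])
for z in (-.06,-.05,.05):
    p=st()[1]+[0,0,z]; print(z,((proj('side',p)-[340,160])*4).round())
E
```

```text
time_s: 17.25
position: [0.4792, 0.3754, 0.0638]
ee_rot: [-0.937, 1.358, 0.937]
wrist_force: [-0.6, -0.9, 6.9]
grip_width: 0.607
time_s: 17.75
position: [0.48, 0.376, 0.166]
ee_rot: [-0.937, 1.354, 0.936]
wrist_force: [-0.5, 0.6, -2.0]
grip_width: 0.603
t 17.75 pos [0.48  0.376 0.166] jawang 1.207 tilt 0.3 grip 0.603 F [-0.5  0.6 -2. ] j6 -0.64
offset mm [  -5.1 -155.9 -366.2] norm 398.0 twist None
-0.06 [294. 516.]
-0.05 [296. 508.]
0.05 [320. 420.]
```

View pics/b12.png

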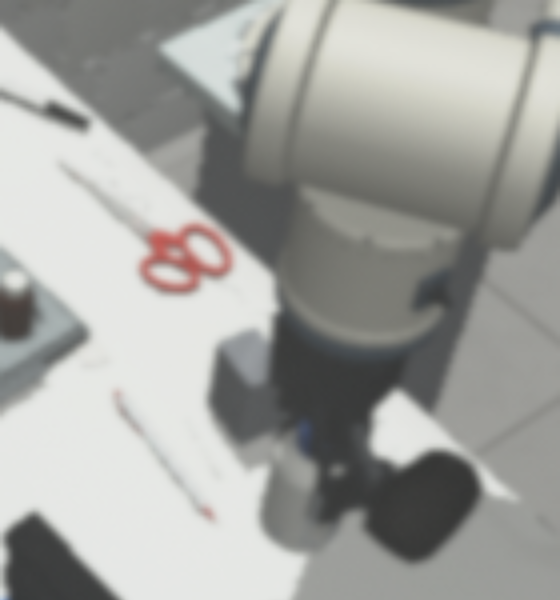

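```bash
python3 -m crank '{"offset":[[-10,-8,-20],[-10,-15,-35],[0,-15,-35],[0,-15,-35],[0,-15,-35],[0,-15,-35],[0,-15,-35],[0,-15,-35]],"twist":[0,0,0,0,0,0,0,0],"jaw":[-1,-1,-1,-1,-1,-1,-1,-1]}'
python3 -m crank '{"offset":[[0,-15,-35],[0,-15,-35],[0,-10,-25],[0,-3,-6],[0,0,0],[0,0,0]],"twist":[0,0,0,0,0,0],"jaw":[-1,-1,-1,-1,-1,-1]}'
python3 - <<'E'
from h import *
import cv2
plan(.4955,-.0217,.0688)
a=vision.capture('top');b=vision.capture('side')
cv2.imwrite('pics/a13.png',cv2.resize(a[120:240,220:370],None,fx=5,fy=5)); cv2.imwrite('pics/b13.png',cv2.resize(b[130:280,250:400],None,fx=4,fy=4))
for z in (-.0638,0):
    p=st()[1]+[0,0,z]; print(z,((proj('side',p)-[250,130])*4).round(),((proj('top',p)-[220,120])*5).round())
E
```

```text
time_s: 18.6
position: [0.4894, 0.0858, 0.1818]
ee_rot: [-0.937, 1.361, 0.938]
wrist_force: [0.5, 0.1, -1.4]
grip_width: 0.602
time_s: 19.2
position: [0.494, -0.0217, 0.1823]
ee_rot: [-0.937, 1.36, 0.938]
wrist_force: [-0.3, 0.3, -0.4]
grip_width: 0.603
t 19.2 pos [ 0.494  -0.0217  0.1823] jawang 1.207 tilt 0.06 grip 0.603 F [-0.3  0.3 -0.4] j6 -1.37
offset mm [113.5  -1.5   0.5] norm 113.0 twist None
-0.0638 [311. 294.] [428. 325.]
0 [311. 237.] [424. 298.]
```

View pics/b13.png

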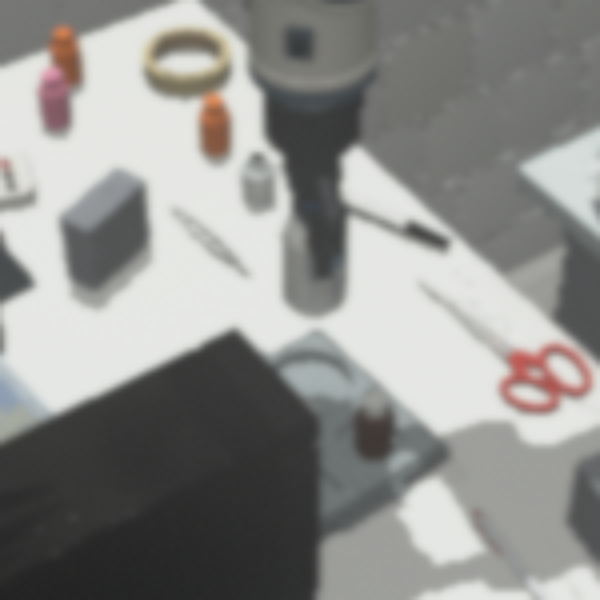

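View pics/a13.png

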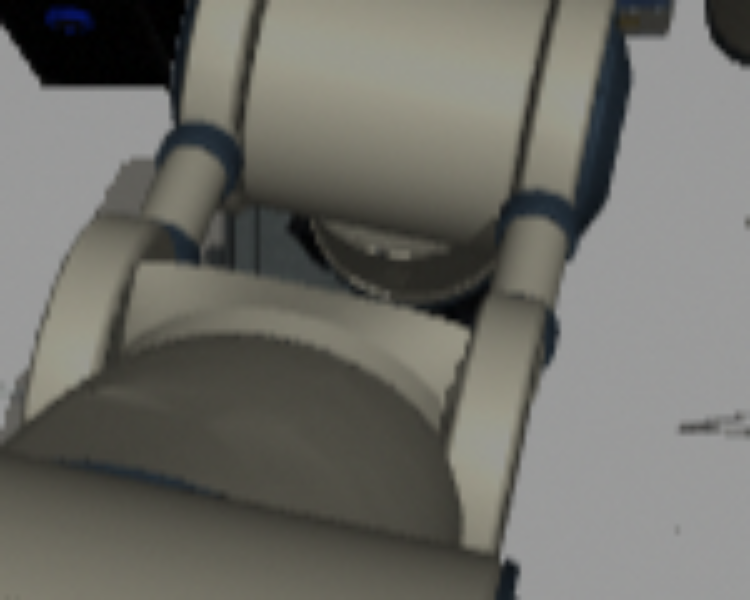

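```bash
python3 -m crank '{"offset":[[30,-3,0],[30,0,0],[20,0,0],[12,0,0],[8,0,0],[5,0,0],[3,0,0],[0,0,0]],"twist":[0,0,0,0,0,0,0,0],"jaw":[-1,-1,-1,-1,-1,-1,-1,-1]}'
python3 - <<'E'
from h import *
import cv2
plan(.497,-.0225,.0688)
b=vision.capture('side')
cv2.imwrite('pics/b14.png',cv2.resize(b[130:280,250:400],None,fx=4,fy=4))
E
```

```text
time_s: 20.1
position: [0.4974, -0.0234, 0.075]
ee_rot: [-0.937, 1.359, 0.937]
wrist_force: [0.8, 0.3, -1.3]
grip_width: 0.606
t 20.1 pos [ 0.4974 -0.0234  0.075 ] jawang 1.207 tilt 0.02 grip 0.606 F [ 0.8  0.3 -1.3] j6 -1.37
offset mm [6.2 0.7 0.7] norm 6.0 twist None
```

View pics/b14.png

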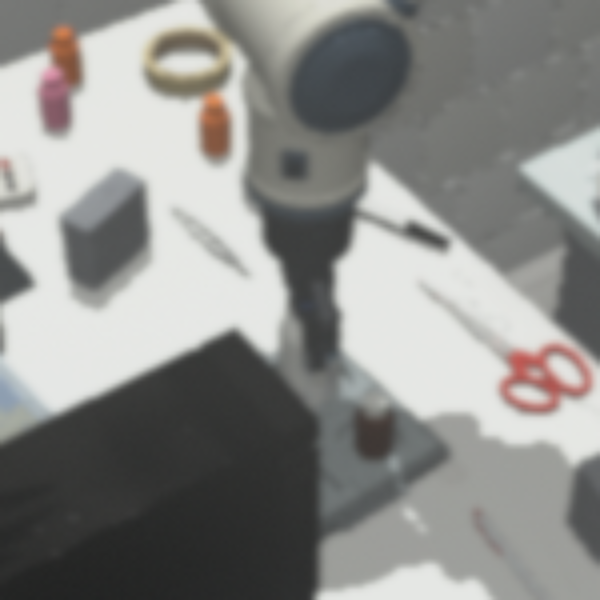

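```bash
python3 -m crank '{"offset":[[3,0,0],[2,0,0],[1,0,0],[0,0,0]],"twist":[0,0,0,0],"jaw":[-1,-1,-1,-1]}'
python3 -m crank '{"offset":[[0.7,0,0],[0,0,0]],"twist":[0,0],"jaw":[-1,-1]}'
```

```text
time_s: 20.55
position: [0.4972, -0.0235, 0.0688]
ee_rot: [-0.937, 1.36, 0.937]
wrist_force: [-0.0, -0.5, -0.1]
grip_width: 0.604
time_s: 20.75
position: [0.4974, -0.0235, 0.0687]
ee_rot: [-0.938, 1.359, 0.937]
wrist_force: [-2.9, 1.2, 15.1]
grip_width: 0.597
```

```bash
python3 -m crank '{"offset":[[-0.5,0,0],[0,0,0],[0,0,0],[0,0,0]],"twist":[0,0,0,0],"jaw":[0.35,0.5,0.6,0.6]}'
python3 -m crank '{"offset":[[-15,0,0],[-30,0,0],[-40,0,0],[-40,0,0],[-35,0,0],[0,0,0]],"twist":[0,0,0,0,0,0],"jaw":[0.6,0.6,0.6,0.6,0.6,0.6]}'
python3 - <<'E'
from h import *
plan(.3895,.2364,.23,-.18)
E
```

```text
time_s: 21.15
position: [0.4972, -0.0235, 0.0685]
ee_rot: [-0.937, 1.36, 0.937]
wrist_force: [-0.0, -0.3, 0.2]
grip_width: 0.799
time_s: 21.75
position: [0.4991, -0.0238, 0.2328]
ee_rot: [-0.941, 1.354, 0.932]
wrist_force: [-0.4, 0.2, -0.6]
grip_width: 0.801
t 21.75 pos [ 0.4991 -0.0238  0.2328] jawang 1.207 tilt 0.41 grip 0.801 F [-0.4  0.2 -0.6] j6 -1.37
offset mm [  1.7 195.  204.1] norm 282.0 twist 1.387
```

```bash
python3 -m crank '{"offset":[[0,20,20],[0,28,29],[0,28,29],[0,28,29],[0,28,29],[0,28,29],[0,25,27],[0,10,12]],"twist":[0,0,0,0,0,0,0,0],"jaw":[0.5,0.5,0.5,0.5,0.5,0.5,0.5,0.5]}'
python3 -m crank '{"offset":[[0,0,0],[0,0,0],[0,0,0],[0,0,0],[0,0,0],[0,0,0],[0,0,0],[0,0,0]],"twist":[0.1387,0.1387,0.1387,0.1387,0.1387,0.1387,0.1387,0.1387],"jaw":[0.5,0.5,0.5,0.5,0.5,0.5,0.5,0.5]}'
python3 - <<'E'
from h import *
import cv2
plan(.3895,.2364,.23,-.18)
a=vision.capture('top');b=vision.capture('side')
cv2.imwrite('pics/a15.png',cv2.resize(a[130:250,180:370],None,fx=4,fy=4)); cv2.imwrite('pics/b15.png',cv2.resize(b[150:300,250:450],None,fx=4,fy=4))
E
```

```text
time_s: 22.55
position: [0.3859, 0.2387, 0.228]
ee_rot: [-0.938, 1.36, 0.939]
wrist_force: [-0.5, -0.4, 0.4]
grip_width: 0.749
time_s: 23.35
position: [0.3872, 0.2364, 0.228]
ee_rot: [-0.072, 1.571, 0.072]
wrist_force: [0.6, -0.1, 0.5]
grip_width: 0.752
t 23.35 pos [0.3872 0.2364 0.228 ] jawang 0.092 tilt 0.06 grip 0.752 F [ 0.6 -0.1  0.5] j6 0.32
offset mm [-2.  -0.2  2.3] norm 3.0 twist 0.272
```

View pics/b15.png

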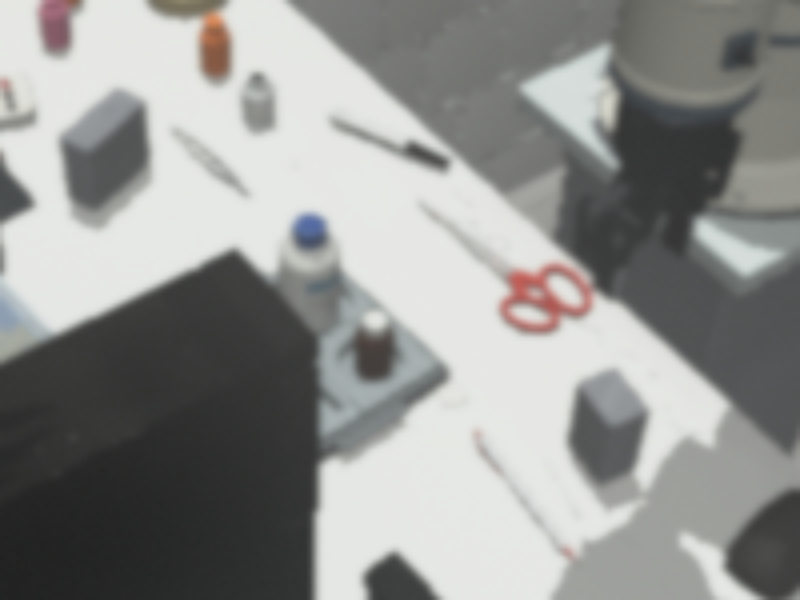

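View pics/a15.png

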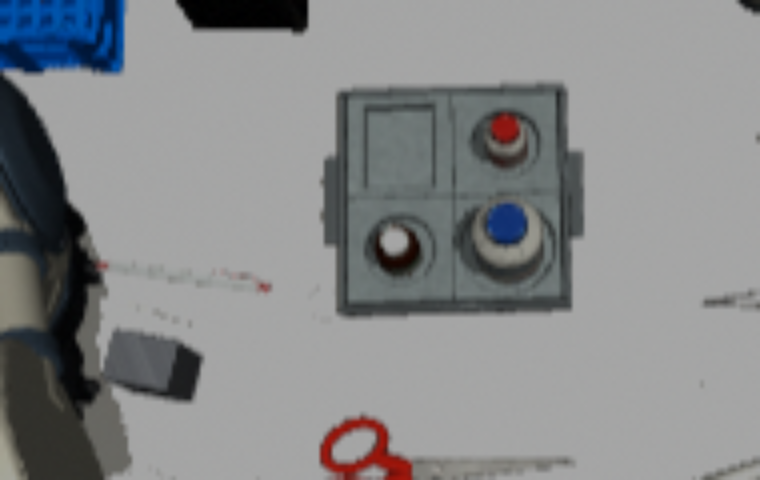

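Run:
```python
import cv2
from h import *
a=cv2.imread('pics/top0.png')[205:235,200:240]
b=vision.capture('side')[235:275,385:420]
A=cv2.resize(a,None,fx=14,fy=14,interpolation=cv2.INTER_CUBIC);B=cv2.resize(b,None,fx=14,fy=14,interpolation=cv2.INTER_CUBIC)
cv2.imwrite('pics/A16.png',A);cv2.imwrite('pics/B16.png',B)
```

```text
(no output)
```

View pics/A16.png

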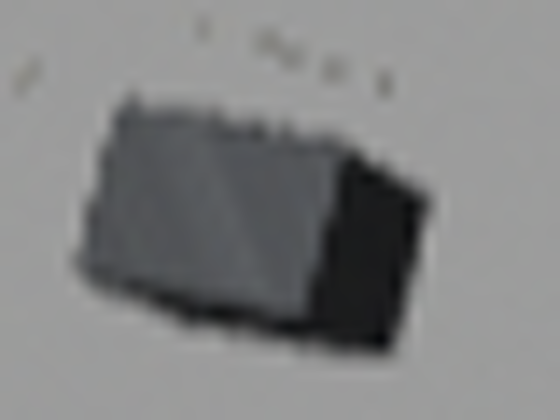

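View pics/B16.png

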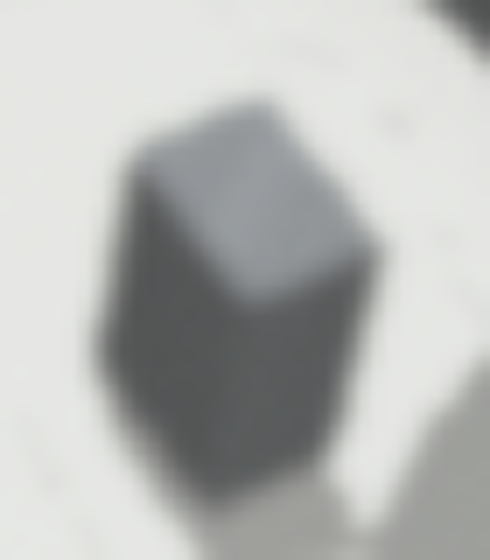

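Run:
```python
from h import *
A=[(130,100),(340,145),(315,318),(85,262)];B=[(140,158),(262,98),(378,245),(250,303)]
PA=np.array([ray('top',200+(u-6.5)/14,205+(v-6.5)/14,.08)[:2] for u,v in A])
PB=np.array([ray('side',385+(u-6.5)/14,235+(v-6.5)/14,.08)[:2] for u,v in B])
for P in (PA,PB):
    print(P.round(4).tolist(),P.mean(0).round(4))
    e=np.roll(P,-1,0)-P; print([ (round(np.hypot(*q),4),round(np.arctan2(q[1],q[0])%np.pi,3)) for q in e])
```

```text
[[0.4118, 0.2562], [0.4043, 0.2119], [0.3683, 0.2138], [0.3779, 0.262]] [0.3906 0.236 ]
[(np.float64(0.0449), np.float64(1.402)), (np.float64(0.036), np.float64(3.09)), (np.float64(0.0492), np.float64(1.376)), (np.float64(0.0345), np.float64(2.97))]
[[0.4062, 0.2173], [0.3723, 0.2195], [0.3795, 0.2649], [0.4132, 0.2612]] [0.3928 0.2407]
[(np.float64(0.0339), np.float64(3.077)), (np.float64(0.0459), np.float64(1.415)), (np.float64(0.0339), np.float64(3.032)), (np.float64(0.0444), np.float64(1.413))]
```

```bash
python3 -m crank '{"offset":[[0,0,0],[0,0,4],[35,0,0],[35,0,0],[35,0,0],[25,0,0],[0,0,0]],"twist":[0.12,0.12,0,0,0,0,0],"jaw":[0.6,0.6,0.6,0.6,0.6,0.6,0.6]}'
python3 - <<'E'
from h import *
import cv2
plan(.3915,.237,.052,-.15)
b=vision.capture('side')
cv2.imwrite('pics/b17.png',cv2.resize(b[180:300,350:450],None,fx=5,fy=5))
E
```

```text
time_s: 24.2
position: [0.3899, 0.2358, 0.0961]
ee_rot: [0.107, 1.573, -0.111]
wrist_force: [0.9, 0.2, 0.5]
grip_width: 0.801
t 24.2 pos [0.3899 0.2358 0.0961] jawang -0.139 tilt 0.3 grip 0.801 F [0.9 0.2 0.5] j6 0.55
offset mm [44.1  1.6  1.6] norm 44.0 twist 0.011
```

View pics/b17.png

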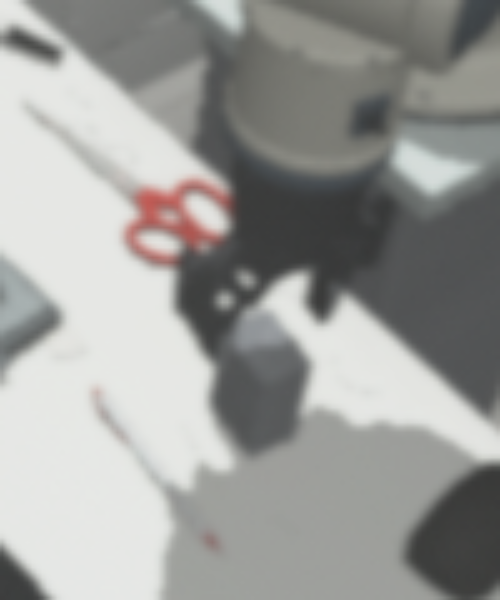

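Fingers (left at ~(205,300), right at ~(320,300)) are on either side of the block, well aligned. Continue.

```bash
python3 -m crank '{"offset":[[15,1,1],[15,0,0],[10,0,0],[4,0,0],[0,0,0]],"twist":[0,0,0,0,0],"jaw":[0.6,0.6,0.6,0.6,0.6]}'
python3 -m crank '{"offset":[[0,0,0],[0,0,0],[0,0,0],[0,0,0],[0,0,0],[0,0,0]],"twist":[0,0,0,0,0,0],"jaw":[0.2,-0.2,-0.6,-1,-1,-1]}'
python3 -m crank '{"offset":[[-20,0,0],[-40,0,0],[-40,0,0],[-30,0,0],[0,0,0],[0,0,0]],"twist":[0,0,0,0,0,0],"jaw":[-1,-1,-1,-1,-1,-1]}'
python3 - <<'E'
from h import *
import cv2
plan(.5728,.0667,.19,1.638)
b=vision.capture('side')
cv2.imwrite('pics/b18.png',cv2.resize(b[160:300,350:460],None,fx=4,fy=4))
p=st()[1]; print([((proj('side',p+[0,0,z])-[350,160])*4).round() for z in (-.055,0)])
E
```

```text
time_s: 24.75
position: [0.3928, 0.2374, 0.0549]
ee_rot: [0.111, 1.568, -0.111]
wrist_force: [0.5, 0.1, -0.0]
grip_width: 0.8
time_s: 25.35
position: [0.3929, 0.2375, 0.0553]
ee_rot: [0.112, 1.567, -0.111]
wrist_force: [-0.8, -0.2, 11.0]
grip_width: 0.439
time_s: 25.95
position: [0.3928, 0.2374, 0.1852]
ee_rot: [0.112, 1.566, -0.111]
wrist_force: [0.5, -0.3, 0.8]
grip_width: 0.438
t 25.95 pos [0.3928 0.2374 0.1852] jawang -0.142 tilt 0.1 grip 0.438 F [ 0.5 -0.3  0.8] j6 0.56
offset mm [  -4.6 -143.4  202.4] norm 248.0 twist 1.361
[array([218., 310.]), array([228., 261.])]
```

View pics/b18.png

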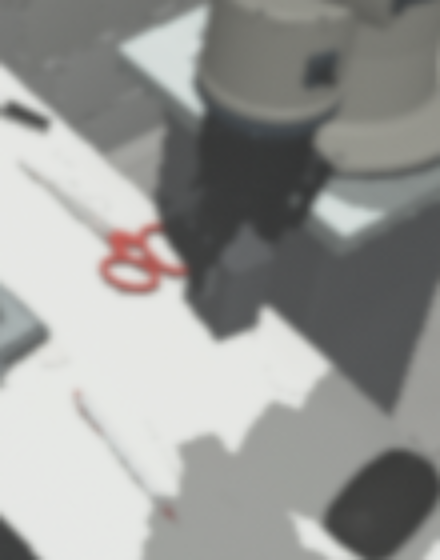

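```bash
python3 -m crank '{"offset":[[0,-12,17],[0,-22,31],[0,-22,31],[0,-22,31],[0,-22,31],[0,-22,31],[0,-15,21],[0,-6,9]],"twist":[0,0,0,0,0,0,0,0],"jaw":[-1,-1,-1,-1,-1,-1,-1,-1]}'
python3 -m crank '{"offset":[[0,0,0],[0,0,0],[0,0,0],[0,0,0],[0,0,0],[0,0,0],[0,0,0],[0,0,0]],"twist":[0.136,0.136,0.136,0.136,0.136,0.136,0.136,0.136],"jaw":[-1,-1,-1,-1,-1,-1,-1,-1]}'
python3 -m crank '{"offset":[[0,0,0],[0,0,0],[0,0,0],[0,0,0]],"twist":[0.136,0.136,0,0],"jaw":[-1,-1,-1,-1]}'
python3 - <<'E'
from h import *
import cv2
plan(.5728,.0667,.0603,1.638)
a=vision.capture('top');b=vision.capture('side')
cv2.imwrite('pics/a19.png',cv2.resize(a[120:240,220:370],None,fx=5,fy=5)); cv2.imwrite('pics/b19.png',cv2.resize(b[160:280,270:400],None,fx=5,fy=5))
p=st()[1]; print([((proj('side',p+[0,0,z])-[270,160])*5).round() for z in (-.0553,0)])
E
```

```text
time_s: 26.8
position: [0.5732, 0.0653, 0.183]
ee_rot: [0.113, 1.57, -0.114]
wrist_force: [0.8, -0.1, -0.5]
grip_width: 0.438
time_s: 27.6
position: [0.5712, 0.0677, 0.1834]
ee_rot: [0.958, 1.351, -0.96]
wrist_force: [0.0, -0.2, -0.6]
grip_width: 0.436
time_s: 28.0
position: [0.5717, 0.0674, 0.1839]
ee_rot: [1.155, 1.244, -1.156]
wrist_force: [-0.1, -0.6, -0.2]
grip_width: 0.439
t 28.0 pos [0.5717 0.0674 0.1839] jawang -1.498 tilt 0.08 grip 0.439 F [-0.1 -0.6 -0.2] j6 1.51
offset mm [123.6   1.2   0.8] norm 124.0 twist 0.006
[array([265., 339.]), array([264., 277.])]
```

View pics/b19.png

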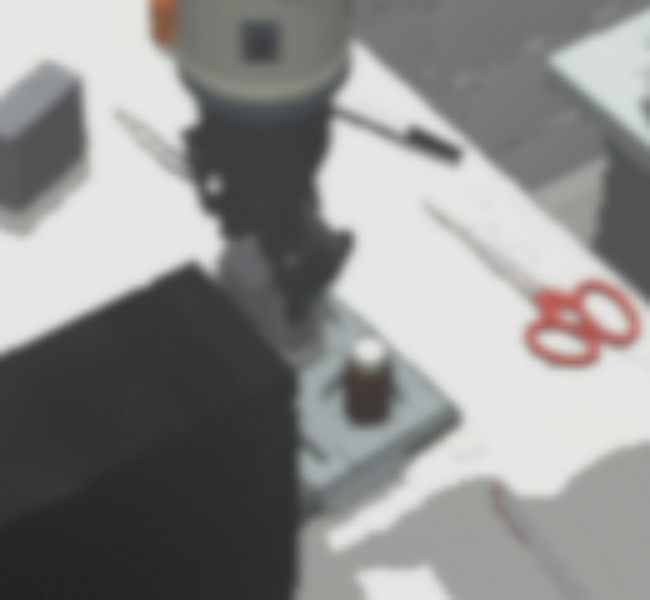

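View pics/a19.png

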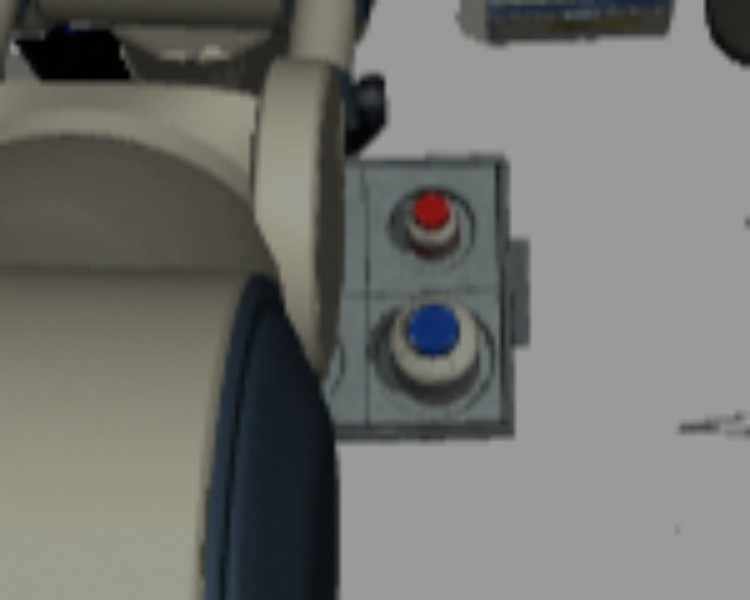

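Run:
```python
from h import *
p,R=st()[1:]
x=-R[:,1];y=-R[:,2]; print(x.round(2),y.round(2))
for z in (-.0553,.0247):
  for a,b in((1,1),(1,-1),(-1,-1),(-1,1)):
    q=p+[0,0,z]+x*.025*a+y*.019*b; print(z,a,b,((proj('side',q)-[270,160])*5).round())
print('tall',ray('top',220+(434-2)/5,120+(329-2)/5,.111),'red',ray('top',220+(431-2)/5,120+(210-2)/5,.067))
```

```text
[-1.   -0.07  0.  ] [-0.07  1.    0.  ]
-0.0553 1 1 [316. 338.]
-0.0553 1 -1 [278. 303.]
-0.0553 -1 -1 [214. 340.]
-0.0553 -1 1 [252. 377.]
0.0247 1 1 [317. 248.]
0.0247 1 -1 [277. 212.]
0.0247 -1 -1 [210. 249.]
0.0247 -1 1 [250. 286.]
tall [ 0.49458046 -0.02368376  0.111     ] red [ 0.57807851 -0.01677137  0.067     ]
```

Run:
```python
import cv2
b=vision=None
from cell import vision
b=vision.capture('side')[195:245,300:350]
cv2.imwrite('pics/b20.png',cv2.resize(b,None,fx=11,fy=11,interpolation=cv2.INTER_CUBIC))
from h import *
p,R=st()[1:]
x=-R[:,1];y=-R[:,2]
for z in (-.0553,.0247):
  for a,b in((1,1),(1,-1),(-1,-1),(-1,1)):
    q=p+[0,0,z]+x*.025*a+y*.019*b; print(z,a,b,((proj('side',q)-[300,195]+.5)*11).round())
```

```text
-0.0553 1 1 [370. 365.]
-0.0553 1 -1 [287. 287.]
-0.0553 -1 -1 [146. 368.]
-0.0553 -1 1 [229. 449.]
0.0247 1 1 [373. 165.]
0.0247 1 -1 [285.  86.]
0.0247 -1 -1 [138. 168.]
0.0247 -1 1 [225. 250.]
```

View pics/b20.png

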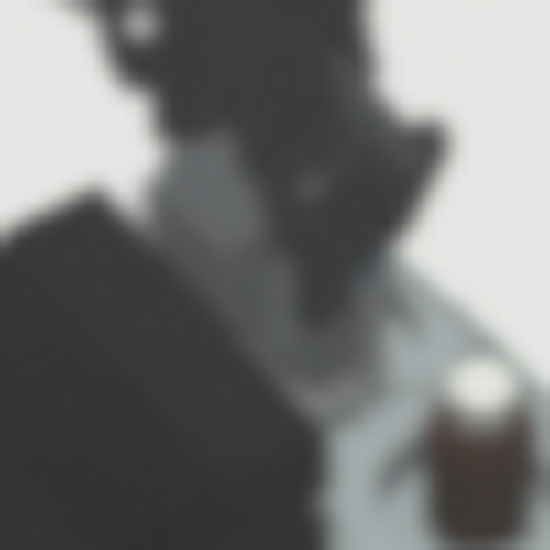

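```bash
python3 -m crank '{"offset":[[25,2,1],[30,0,0],[25,0,0],[15,0,0],[8,0,0],[5,0,0],[0,0,0]],"twist":[0,0,0,0,0,0,0],"jaw":[-1,-1,-1,-1,-1,-1,-1]}'
python3 - <<'E'
from h import *
import cv2
plan(.574,.0665,.0603,1.638)
b=vision.capture('side')[170:250,290:370]
a=vision.capture('top')
cv2.imwrite('pics/a21.png',cv2.resize(a[120:240,220:370],None,fx=5,fy=5))
cv2.imwrite('pics/b21.png',cv2.resize(b,None,fx=7,fy=7,interpolation=cv2.INTER_CUBIC))
E
```

```text
time_s: 28.85
position: [0.5744, 0.0662, 0.0765]
ee_rot: [1.158, 1.241, -1.158]
wrist_force: [-0.3, 0.3, -0.1]
grip_width: 0.439
t 28.85 pos [0.5744 0.0662 0.0765] jawang -1.502 tilt 0.01 grip 0.439 F [-0.3  0.3 -0.1] j6 1.51
offset mm [16.2 -0.4 -0.3] norm 16.0 twist 0.002
```

View pics/b21.png

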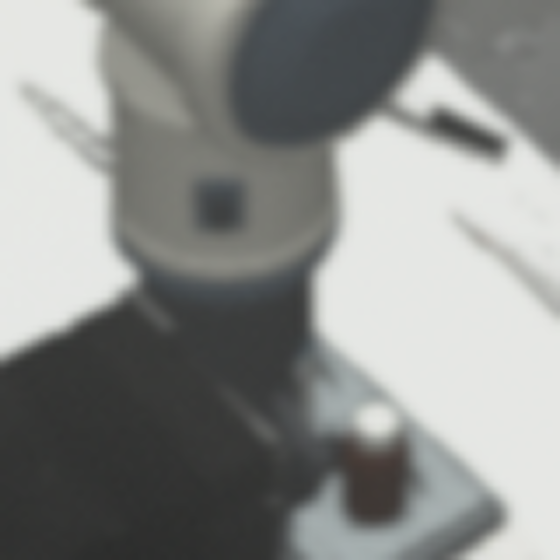

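View pics/a21.png

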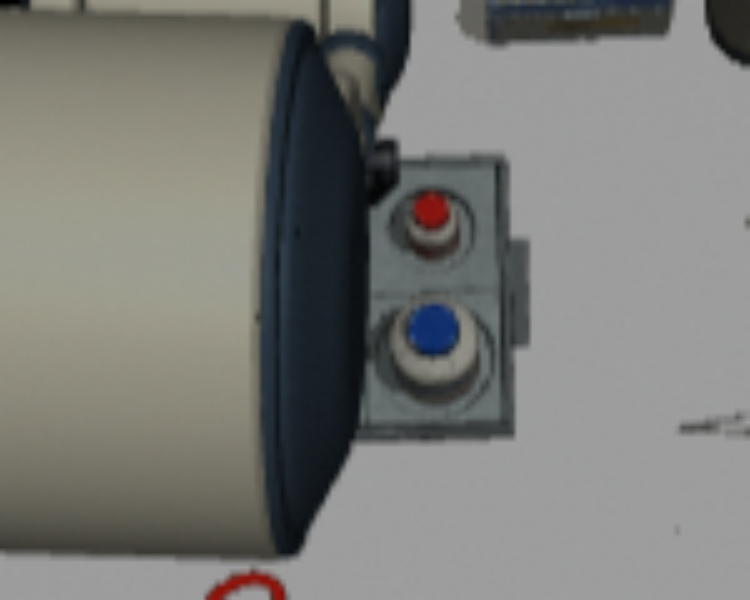

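```bash
python3 -m crank '{"offset":[[3,0,0],[2,0,0],[2,0,0],[0,0,0]],"twist":[0,0,0,0],"jaw":[-1,-1,-1,-1]}'
python3 -m crank '{"offset":[[3,0,0],[2,0,0],[2,0,0],[1,0,0],[0,0,0]],"twist":[0,0,0,0,0],"jaw":[-1,-1,-1,-1,-1]}'
```

```text
time_s: 29.35
position: [0.5742, 0.0662, 0.0694]
ee_rot: [1.159, 1.241, -1.159]
wrist_force: [0.4, -0.7, -0.6]
grip_width: 0.442
time_s: 29.85
position: [0.5743, 0.0662, 0.0614]
ee_rot: [1.159, 1.241, -1.159]
wrist_force: [-0.5, 0.3, -0.4]
grip_width: 0.434
```

In the slot, 1 mm to go.

```bash
python3 -m crank '{"offset":[[1,0,0],[0.5,0,0],[0,0,0]],"twist":[0,0,0],"jaw":[-1,-1,-1]}'
python3 -m crank '{"offset":[[0,0,0],[0,0,0],[0,0,0],[0,0,0]],"twist":[0,0,0,0],"jaw":[0,0.15,0.2,0.2]}'
python3 -m crank '{"offset":[[-15,0,0],[-30,0,0],[-40,0,0],[-40,0,0],[-40,0,0],[-20,0,0],[0,0,0]],"twist":[0,0,0,0,0,0,0],"jaw":[0.2,0.2,0.2,0.2,0.2,0.2,0.2]}'
python3 - <<'E'
from h import *
plan(.42,.35,.25)
E
```

```text
time_s: 30.15
position: [0.5744, 0.0662, 0.0603]
ee_rot: [1.159, 1.241, -1.159]
wrist_force: [-1.6, 0.6, 4.0]
grip_width: 0.439
time_s: 30.55
position: [0.5744, 0.0662, 0.06]
ee_rot: [1.159, 1.241, -1.159]
wrist_force: [-0.2, 0.1, -0.2]
grip_width: 0.6
time_s: 31.25
position: [0.5757, 0.0663, 0.2483]
ee_rot: [1.161, 1.237, -1.155]
wrist_force: [0.7, 0.4, -1.0]
grip_width: 0.598
t 31.25 pos [0.5757 0.0663 0.2483] jawang -1.503 tilt 0.31 grip 0.598 F [ 0.7  0.4 -1. ] j6 1.51
offset mm [  -2.5 -136.  -293.7] norm 324.0 twist None
```

```bash
python3 -m crank '{"offset":[[0,-15,-30],[0,-17,-37],[0,-17,-37],[0,-17,-37],[0,-17,-37],[0,-17,-37],[0,-17,-37],[0,-17,-37]],"twist":[0,0,0,0,0,0,0,0],"jaw":[0.2,0.2,0.2,0.2,0.2,0.2,0.2,0.2]}'
python3 -m crank '{"offset":[[0,0,0],[0,0,0],[0,0,0]],"twist":[0,0,0],"jaw":[0.2,0.2,0.2]}'
python3 - <<'E'
from h import *
import cv2
a=vision.capture('top');b=vision.capture('side')
cv2.imwrite('pics/a22.png',cv2.resize(a[130:240,245:405],None,fx=5,fy=5,interpolation=cv2.INTER_CUBIC)); cv2.imwrite('pics/b22.png',cv2.resize(b[110:260,230:400],None,fx=4,fy=4))
E
```

```text
time_s: 32.05
position: [0.4196, 0.3465, 0.2442]
ee_rot: [1.158, 1.241, -1.16]
wrist_force: [0.9, 0.0, 0.1]
grip_width: 0.599
time_s: 32.35
position: [0.4212, 0.3447, 0.2445]
ee_rot: [1.158, 1.24, -1.16]
wrist_force: [0.1, -0.4, 0.6]
grip_width: 0.597
```

View pics/a22.png

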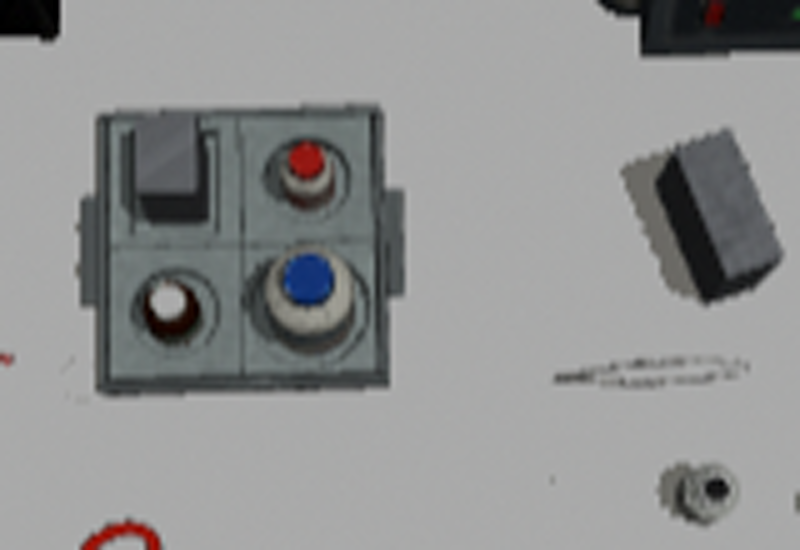

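View pics/b22.png

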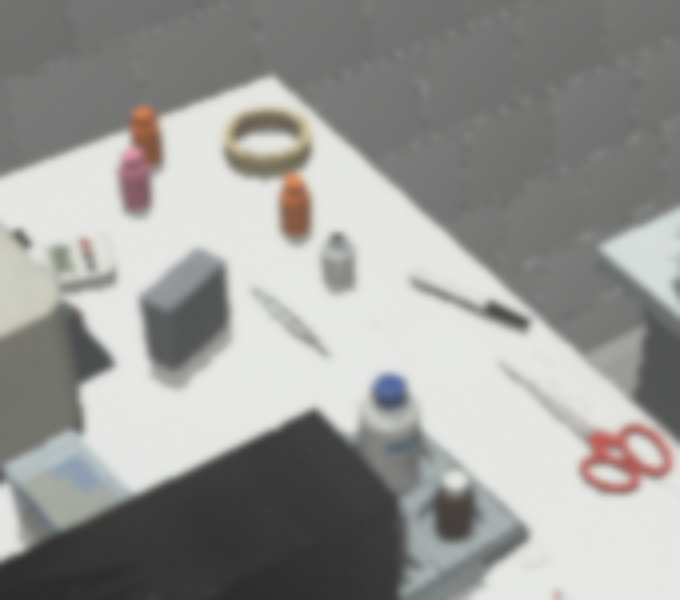

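Run:
```python
from h import *
W={'slot':(.5728,.0667),'sw1':(.5784,-.0161),'sw2':(.49,.0611),'wide':(.4955,-.0217)}
for n,(u,v),z in [('slot',(169,154),.085),('sw1',(306,159),.067),('sw2',(167,301),.065),('wide',(308,279),.111)]:
    p=ray('top',245+(u-2)/5,130+(v-2)/5,z)[:2]; print(n,p.round(4),((p-W[n])*1000).round(1))
```

```text
slot [0.5731 0.0639] [ 0.3 -2.8]
sw1 [ 0.5787 -0.0167] [ 0.3 -0.6]
sw2 [0.4882 0.0617] [-1.8  0.6]
wide [ 0.4946 -0.0231] [-0.9 -1.4]
```

All four are within about 3 mm of their well centres, upright and seated. The arm is clear, so I'm handing in.

```bash
python3 -c "
from cell import ticket
print(ticket.close_job())"
```

```text
the job is handed in; nothing more can be done
None
```

The carrier is packed and the job is handed in, at about 32 s of robot time. I placed the brown bottle, the red-capped white bottle, the tall white bottle and the short foam block, in that order. The hand-in gives no verdict, so the checks below are my own.

- **Position:** in the last top picture the four parts lie within about 3 mm of their well centres. The block is farthest off, at 2.8 mm; the limit is 14 mm.
- **Seating:** each part met the bottom of its well within about 1 mm of the height I had worked out, with contact forces of 4 to 19 N.
- **Upright, untouched parts:** all four parts stand upright in the last top picture. The uncapped bottle and the long block look unmoved, though I judged that by eye rather than measuring it. The arm stood clear of everything.
- **Disagreement:** the side camera read raised points about 5 mm further in +y than the top camera did. The gripper positions at release agreed with the top camera to about 3 mm, so I relied on the top camera.
- **Not checked from two views:** in the last pictures the red-capped bottle and the block could be seen only from above, because the black tower hid them from the side camera.

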